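# Swing the dosing arm over the amber flask and dispense

### The arm

A 6-joint arm with a two-finger parallel gripper is mounted at the origin on the work surface. World frame = base frame: x ahead of the robot, y to its left, z up, the work surface at z = 0. Lengths are in m, angles in rad, forces in N, time in s.
With the tool pointing down it reaches from about 0.425 to 0.95 m from the base axis. Payload 3.5 kg.
Tool frame: the origin (TCP) lies on the centre line of the jaws, within the pads' length; the fingertips stand ahead of it and the grasp point (between the pads) lies 11 mm behind it (tips_ahead is the z of the fingertips in the tool frame, in m); z points along the fingers, y is the direction in which the jaws open and shut (so a half turn about z gives the same grasp; the last joint's range is limited). The gripper opens to 85 mm and grips with 20 to 120 N. Pads are 22 mm wide; open, the fingers measure 114 mm over their backs; the gripper's body (76 mm by 85 mm) begins 54 mm behind the grasp point. The pads swing forward as they close: fully open they stand 13 mm farther back than shut.
Start: joints at [1.105, 0.286, 1.577, -0, 1.279, -0.15], TCP at [0.21, 0.642, 0.217] pointing down, gripper open.
Joint ranges: [-2.77, 2.77], [-0.9, 2.22], [0.21, 2.48], [-1.53, 4.67], [0.24, 2.81], [-2.84, 2.84]. Speed limits (rad/s): [2.79, 2.79, 3.14, 3.14, 3.14, 3.14].

### API

Orientations are given as a unit quaternion [x, y, z, w].
In Python, from plant import * gives the robot as it stands. The module is installed in compiled form; this text tells all that it offers.
- The arm moves only by the tool move_arm, never from a script. Its arguments are lists of equal length, an entry for each row: "linear": the shift along the world's x, y, z in m, a list of three; "twist": the turn, a rotation vector about the world's x, y, z in degrees, a list of three. A call has 1 to 20 rows; each row shifts and turns the pose as measured when the row begins; what a row does not reach is not made up. A row lasts 1/12 s, in which the tool goes at most 41.7 mm and 7.16 degrees, less where a joint would pass 70% of its speed; a pose out of reach is approached as far as the arm can. A call is refused whole if a number of a shift passes 0.0417 or a number of a turn 7.16, either way. A call with a gripper value outside its range is refused whole. "grip" is the opening, from 0 (shut) to 1 (fully open), set as the call begins (left out, the last holds). The fingers move at their own pace and stop on an object; "force" is the grip in N (left out, the last holds). Time passes only in rows, so rows that do not move let the fingers close. It gives the time, the measured TCP pose, the force and the opening at its end, in the units of the state.
- get_state(): the state, without advancing time (a new reading comes with each control period).
- read_camera(name): name is "scene" or "top" or "wrist"; returns a dict with "img" (480x640x3 uint8, blue, green, red), "depth" (480x640 float32, m along the optical axis (not along the pixel's ray), 0 where there is no reading), "fx", "fy", "cx", "cy" (pixels), "rvec" (rotation vector, rad) and "tvec" (3), from world to camera coordinates, as OpenCV has them. Camera axes: x right, y down, z forward; pixel columns grow to the right and rows downward; lengths in m; the calibration is good to about 2 mm. A picture is of the moment at which its call begins.
- sign_off(): hands the job in, once; it reports no verdict.
The state is a dict: "time": time; "qpos": joint angles; "dq": joint speeds; "joint_efforts": joint torques, N m; "eef_pos": TCP position; "tcp_rot": TCP orientation; "contact_force": force on the tool from outside, world axes, zero at the start; "wrist_torque": the same for the moment, N m; "opening": opening from 0.0 (shut) to 1.0 (fully open).
Only numpy, scipy, OpenCV 4.12 (cv2) and the standard library are available. Lean on these libraries where they do the work, as an engineer would, in place of code of your own. Each camera call takes 0.05 s, during which the arm holds its last target.

### The job

With a fingertip, gently push the orange dosing arm round until its nozzle stands over the middle of the amber flask's mouth; then press the green button fully down and let it go, leaving the arm in place. Do not grip or lift anything, do not press the red button, and leave the flasks and everything else on the bench where they stand.

Things in the scene. Friction and masses are not known exactly. Their poses are not given: they have to be found in the camera images.
- pivot (a point): the dosing arm's pivot axis: centre of the black hub on the column of the dispenser, at mid-height of the arm, 122 mm above the bench. The dispenser is a fixed round grey plate (radius 170 mm, 8 mm thick) with a white foot (radius 45 mm, up to 38 mm), a steel column and the black hub (radius 24 mm, top at 140 mm) on the vertical axis through this point. Three conical flasks stand on the plate on the robot's side of it
- nozzle (a point): lower end of the steel nozzle (8 mm thick) under the arm, 130 mm from the pivot axis, 101 mm above the bench: 8 mm above the flask mouths. The point's x axis points along the arm towards the pivot, z up. A black cap 18 mm wide on top of the arm marks it, up to 140 mm above the bench
- push_spot (a point): a point inside the orange arm, near its outer end, 168 mm from the pivot axis: the place to push from the side. The arm is a straight level bar, 14 mm wide and 20 mm tall (112 to 132 mm above the bench) that ends 190 mm from the pivot axis
- swing_arm (a joint): angle of the arm about the vertical pivot, rad: grows as the arm turns counter-clockwise seen from above, from its stop at 0 to its stop at 2.55. It begins near 0, on the robot's left (+y) of all three flasks, whose places are near 0.70, 1.35 and 2.00. Stiff pivot: it takes about 2 N at the outer end to move it, and it stays where it is left
- amber_flask_mouth (a point): centre of the mouth rim of the amber (brown glass) conical flask, loose: 85 mm tall, 62 mm wide at the foot, neck 40 mm outside and 34 mm inside; its rim is 93 mm above the bench. It stands at any one of the three places, 130 mm from the pivot axis
- green_flask_mouth (a point): the same for the green glass flask of the same size, to be left alone
- white_flask_mouth (a point): the same for the white flask of the same size, to be left alone
- go_button_top (a point): centre of the top face of the green push button (28 mm across, travel 6 mm straight down, a spring that needs 5 N to be fully down) on the fixed grey control box (150 x 85 x 40 mm)
- go_button (a joint): travel of the green button, m: 0 released, 0.006 fully down
- stop_button_top (a point): centre of the top face of the red push button, the same size, 72 mm from the green one: not to be pressed
- stop_button (a joint): travel of the red button, m: 0 released, 0.006 fully down
- wash_bottle: white plastic bottle with a blue cap, 64 mm wide, about 150 mm tall, loose bystander; origin under its centre
- beaker: clear glass beaker, 72 mm wide, 85 mm tall, loose bystander; origin under its centre
- reagent_jar: blue jar with a red cap, 56 mm wide, 85 mm tall, loose bystander; origin under its centre
- carton: small cardboard box, 60 x 90 x 50 mm, loose bystander; origin under its centre
- stopper: black rubber stopper, 40 mm wide, 38 mm tall, loose bystander; origin under its centre

How it is judged:
By the outcome, as a careful person would: the job done as asked, in the order asked, and still so for the second after the job is handed in, with the robot touching nothing.
It also fails if it takes over 64 s, if anything falls off the work surface, if the arm or the gripper's body presses on something with over 40 N, if the wrist force passes 120 N, or if a joint passes its speed limit or range.

## Working session

There is one attempt and no reset: what is moved stays moved. The work goes in short steps, Python scripts to look and compute and a tool call to move; the robot and the scene stay as the last step left them, time stands still between calls to the robot, and variables do not carry over. Pictures are saved under pics/ and viewed, and the job is handed in when it is done.

Besides the shell and the picture viewer there is one more tool, called after "Emit:" by a JSON object that holds its "name" and its "arguments". move_arm: Moves the arm, as the interface text tells. Its arguments: {"type":"object","properties":{"linear":{"type":"array","items":{"type":"array","items":{"type":"number"}}},"twist":{"type":"array","items":{"type":"array","items":{"type":"number"}}},"grip":{"type":"number"},"force":{"type":"number"}},"required":["linear","twist"]}

```bash
mkdir -p pics; python3 - <<'E'
from plant import *
import cv2
s=get_state();print({k:s[k] for k in s})
for n in("scene","top"):
    c=read_camera(n);cv2.imwrite(f"pics/{n}0.png",c["img"]);print(n,c["fx"],c["cx"],c["cy"],c["rvec"],c["tvec"])
import numpy as np
E
```

```text
{'time': 0.0, 'qpos': array([ 1.10496564e+00,  2.87183713e-01,  1.57814433e+00,  1.71476477e-05,
        1.27857886e+00, -1.49998965e-01]), 'dq': array([ 0.00078095, -0.00129244, -0.00045764, -0.00093149,  0.00275212,
       -0.00118434]), 'joint_efforts': array([ 1.63241398e-04, -4.05992067e+01, -2.92616719e+01, -9.09144273e-05,
        5.84724228e-03, -9.58232448e-06]), 'eef_pos': array([0.20932277, 0.64101925, 0.21585286]), 'tcp_rot': array([ 1.57262685e-01,  9.87556130e-01, -1.10021299e-03, -3.58513193e-04]), 'contact_force': array([-0.58930597,  0.43894681,  0.14377736]), 'wrist_torque': array([-0.02297548,  0.00609471,  0.02615483]), 'opening': 1.0022616587219688}
scene 447.43377682709774 320.8493666680873 246.18691726275878 [ 0.70977184  2.61156584 -1.11777661] [ 0.44744759 -0.11333747  1.24948778]
top 576.0858387325712 321.98923484082616 243.25479575760048 [ 2.12811153 -2.11409113  0.19044598] [0.01003506 0.55175828 1.23706858]
```

View pics/scene0.png

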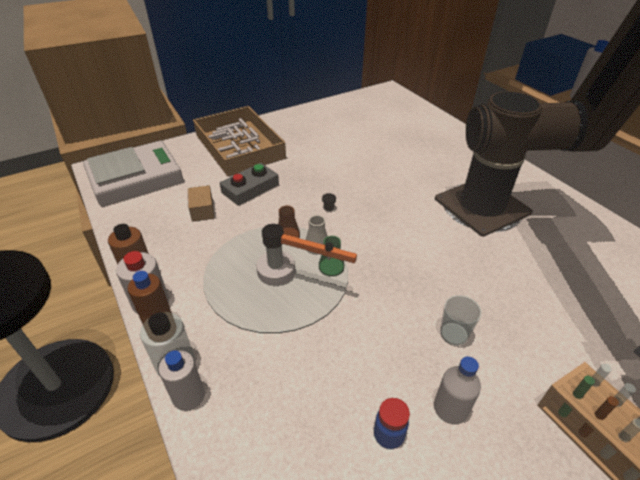

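View pics/top0.png

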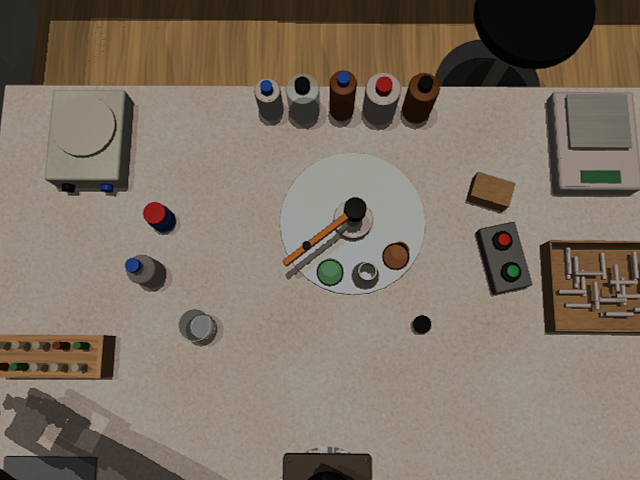

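The pictures show the amber flask at top (396,256), the third place near 2.00. The arm runs from hub (355,209) to (285,263). The green button is at (513,271) and the red at (504,240). Next I'll measure these by colour masks and rays.

```bash
cat > h.py <<'E'
from plant import *
import cv2, numpy as np
def cam(n):
    c=read_camera(n); c["R"]=cv2.Rodrigues(np.array(c["rvec"]))[0]; c["t"]=np.array(c["tvec"]).reshape(3); return c
def ray(c,u,v,z):
    d=c["R"].T@np.array([(u-c["cx"])/c["fx"],(v-c["cy"])/c["fy"],1]); o=-c["R"].T@c["t"]
    return o+d*(z-o[2])/d[2]
def proj(c,p):
    q=c["R"]@np.array(p)+c["t"]; return c["fx"]*q[0]/q[2]+c["cx"],c["fy"]*q[1]/q[2]+c["cy"]
def blobs(c,lo,hi,box,amin=15):
    h=cv2.cvtColor(c["img"],cv2.COLOR_BGR2HSV); m=cv2.inRange(h,np.array(lo),np.array(hi))
    k=np.zeros_like(m);x0,y0,x1,y1=box;k[y0:y1,x0:x1]=m[y0:y1,x0:x1]
    n,l,s,ce=cv2.connectedComponentsWithStats(k)
    return [(s[i].tolist(),ce[i].round(1).tolist()) for i in range(1,n) if s[i][4]>=amin],l
E
python3 - <<'E'
from h import *
c=cam("top")
i=c["img"][130:360,250:550]; cv2.imwrite("pics/topz.png",cv2.resize(i,None,fx=2.6,fy=2.6,interpolation=cv2.INTER_CUBIC))
s=cam("scene")
i=s["img"][150:310,190:370]; cv2.imwrite("pics/scz.png",cv2.resize(i,None,fx=3.6,fy=3.6,interpolation=cv2.INTER_CUBIC))
for nm,lo,hi,z in [("orange",(5,150,120),(15,255,255),.132),("green",(40,80,50),(85,255,255),.05),("red",(170,120,80),(180,255,255),.05),("red",(0,150,120),(4,255,255),.05),("black",(0,0,0),(180,255,45),.14),("brown",(3,80,40),(15,200,130),.093)]:
    for b in blobs(c,lo,hi,(270,140,540,340))[0]: 
        print(nm,b,ray(c,*b[1],z).round(4), c["depth"][int(b[1][1]),int(b[1][0])])
# depth -> z map around points
R,t=c["R"],c["t"]
v,u=np.mgrid[0:480,0:640];d=c["depth"];P=np.stack([(u-c["cx"])/c["fx"]*d,(v-c["cy"])/c["fy"]*d,d],-1).reshape(-1,3)
W=((P-t)@R).reshape(480,640,3)
for (x,y) in [(513,271),(504,240),(490,255),(355,209),(396,250),(300,190)]: print((x,y),W[y,x].round(4))
E
```

```text
orange ([309, 214, 39, 31, 254], [328.1, 228.7]) [5.678e-01 5.000e-04 1.320e-01] 1.2102102
orange ([283, 246, 22, 19, 134], [293.0, 255.4]) [0.5104 0.0734 0.132 ] 1.204212
green ([318, 259, 24, 26, 480], [329.5, 271.7]) [ 0.4878 -0.0034  0.05  ] 1.3175689
green ([507, 265, 12, 12, 119], [512.6, 270.5]) [ 0.4931 -0.4089  0.05  ] 1.2653306
red ([499, 234, 11, 11, 93], [503.7, 239.1]) [ 0.5639 -0.3929  0.05  ] 1.2734076
black ([466, 175, 41, 37, 305], [483.2, 200.4]) [ 0.6289 -0.3258  0.14  ] 1.3095655
black ([344, 198, 22, 29, 477], [354.5, 210.9]) [ 0.6046 -0.0548  0.14  ] 1.2094208
black ([334, 229, 32, 12, 65], [349.8, 236.7]) [ 0.5493 -0.0448  0.14  ] 1.307399
black ([476, 230, 51, 65, 385], [489.1, 266.5]) [ 0.4884 -0.3317  0.14  ] 1.2857919
black ([492, 231, 21, 20, 194], [500.6, 241.7]) [ 0.5406 -0.358   0.14  ] 1.2734894
black ([303, 241, 8, 10, 54], [306.2, 245.3]) [0.5305 0.0458 0.14  ] 1.2022058
black ([396, 243, 12, 9, 31], [402.4, 245.7]) [ 0.5309 -0.154   0.14  ] 1.2604086
black ([397, 253, 12, 17, 21], [404.6, 262.1]) [ 0.4965 -0.1579  0.14  ] 1.2808529
black ([383, 257,
[... 165 characters left out ...]
 20, 20, 209], [509.2, 272.3]) [ 0.4766 -0.3724  0.14  ] 1.2588367
black ([358, 274, 18, 8, 29], [365.6, 279.1]) [ 0.4606 -0.0771  0.14  ] 1.2285266
black ([332, 277, 10, 8, 15], [337.3, 281.4]) [ 0.4555 -0.019   0.14  ] 1.2937123
black ([413, 315, 18, 19, 256], [421.5, 324.1]) [ 0.3697 -0.1896  0.14  ] 1.2709326
brown ([470, 172, 45, 35, 949], [492.2, 188.9]) [ 0.6677 -0.3599  0.093 ] 1.308009
brown ([384, 244, 25, 24, 467], [395.6, 255.8]) [ 0.5173 -0.1453  0.093 ] 1.3195652
(513, 271) [ 0.4899 -0.405   0.0647]
(504, 240) [ 0.5591 -0.3891  0.0639]
(490, 255) [ 0.5288 -0.3627  0.0426]
(355, 209) [ 0.6086 -0.0558  0.1408]
(396, 250) [ 0.5438 -0.156   0.015 ]
(300, 190) [0.687  0.0667 0.0084]
```

View pics/topz.png

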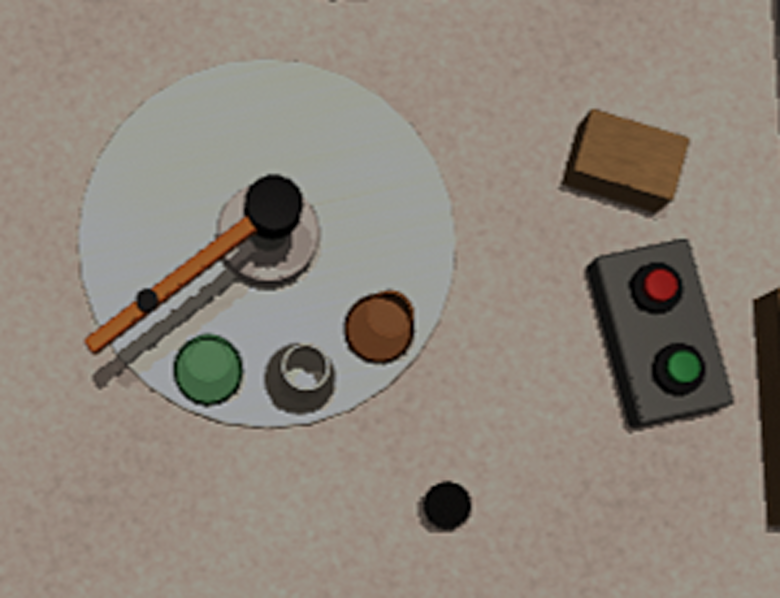

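View pics/scz.png

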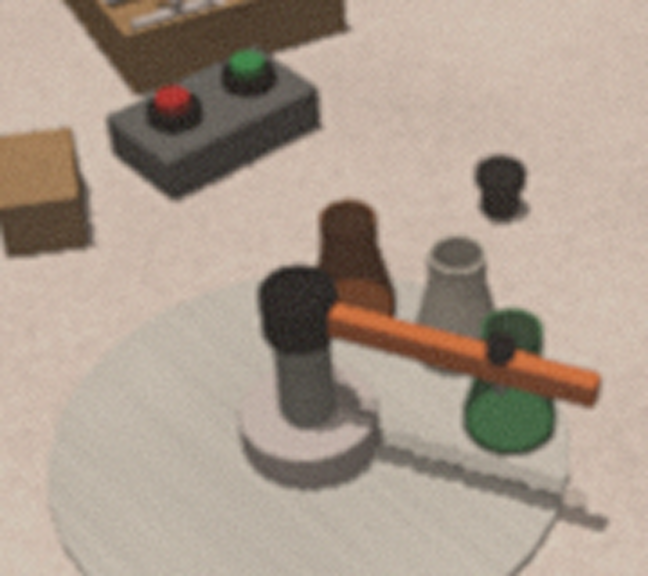

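Zooms: scene view shows the amber rim ellipse around (286.7,209). I'll measure the mouth, pivot and plate more closely.

```bash
python3 - <<'E'
from h import *
c=cam("top"); s=cam("scene")
for k in(c,s): print("campos",(-k["R"].T@k["t"]).round(3))
def up(im,x0,y0,x1,y1,f,n):
    i=cv2.resize(im[y0:y1,x0:x1],None,fx=f,fy=f,interpolation=cv2.INTER_CUBIC).astype(float)
    i=(i/i.max())**.5*255; cv2.imwrite(n,i.astype(np.uint8))
up(c["img"],370,230,430,290,10,"pics/a1.png"); up(s["img"],265,195,325,255,10,"pics/a2.png")
# plate circle: hsv mask of plate
h=cv2.cvtColor(c["img"],cv2.COLOR_BGR2HSV)
print(h[170,330],h[170,250],h[230,410])
m=cv2.inRange(h,(0,0,100),(180,28,255)); m[:, :270]=0;m[:,440:]=0;m[:140]=0;m[305:]=0
m=cv2.morphologyEx(m,cv2.MORPH_OPEN,np.ones((5,5)))
cs,_=cv2.findContours(m,0,2);k=max(cs,key=cv2.contourArea);k=cv2.convexHull(k)
P=np.array([ray(c,*p[0],.008)[:2] for p in k]);A=np.c_[2*P,np.ones(len(P))]
q=np.linalg.lstsq(A,(P**2).sum(1),rcond=None)[0];print("plate",q[:2],np.sqrt(q[2]+q[:2]@q[:2]))
# orange arm line
m=cv2.inRange(h,(5,130,60),(18,255,255));m[:, :270]=0;m[:,360:]=0;m[:190]=0;m[280:]=0
m0=m.copy()
ys,xs=np.nonzero(m);W=np.array([ray(c,x,y,.132)[:2] for x,y in zip(xs,ys)])
l=cv2.fitLine(W.astype(np.float32),cv2.DIST_HUBER,0,.01,.01).ravel();print("arm line",l,"tip proj",W[np.argmax(W[:,1])])
pr=(W-l[2:])@l[:2];print((l[2:]+pr.min()*l[:2]),(l[2:]+pr.max()*l[:2]))
print("mouth cap",ray(c,306.2,245.3,.14))
for z in(.052,.062):print(z,ray(c,512.6,270.5,z),ray(c,503.7,239.1,z))
E
```

```text
campos [0.314 0.004 1.318]
campos [0.889 0.617 0.776]
[ 43  11 159] [ 13  44 152] [ 53   6 158]
plate [ 0.61223214 -0.0555841 ] 0.16877862131352298
arm line [ 0.6203102  -0.7843566   0.5474449   0.02516242] tip proj [0.50055124 0.0940821 ]
[0.49428724 0.09237807] [ 0.59772978 -0.03842075]
mouth cap [0.53051676 0.04583161 0.14      ]
0.052 [ 0.49281234 -0.40828984  0.052     ] [ 0.56346739 -0.39225044  0.052     ]
0.062 [ 0.49139862 -0.4050289   0.062     ] [ 0.56149544 -0.38911623  0.062     ]
```

View pics/a1.png

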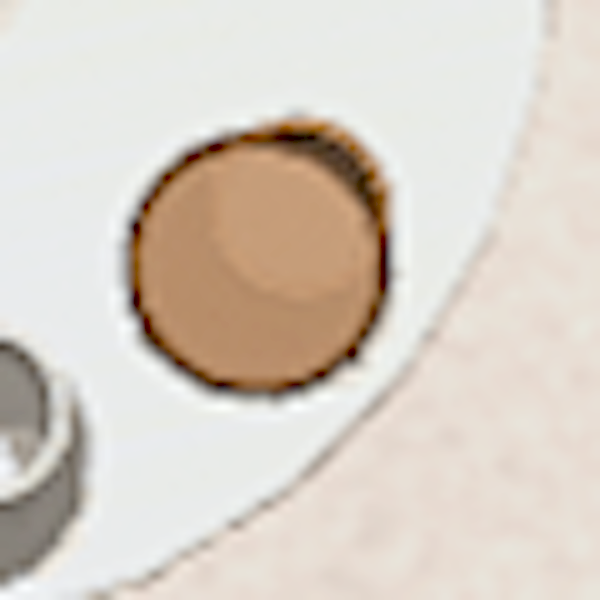

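View pics/a2.png

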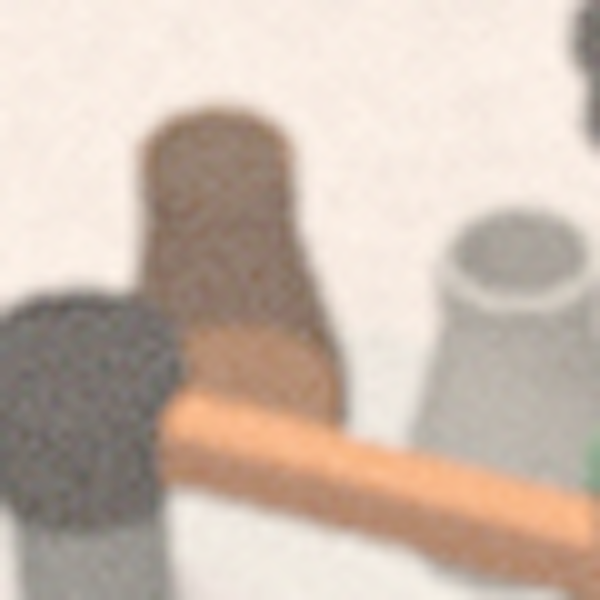

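```bash
python3 - <<'E'
from h import *
c=cam("top"); s=cam("scene")
f=lambda u,v,x0,y0:(x0+(u+.5)/10-.5,y0+(v+.5)/10-.5)
foot=ray(c,*f(259,262,370,230),.008); m=ray(c,*f(294,211,370,230),.093); m2=ray(c,*f(293,218,370,230),.093)
ms=ray(s,*f(219,152,265,195),.093)
print(foot,m,m2,ms)
# white flask rim from scene vs top for view consistency
ws=ray(s,*f(517,258,265,195),.093);print("white scene",ws)
# hub top circles
h=cv2.cvtColor(c["img"],cv2.COLOR_BGR2HSV)
piv=np.array([.6122,-.0556])
for p in(foot,m,m2,ms,ws):
    d=p[:2]-piv;print(np.hypot(*d).round(4),np.degrees(np.arctan2(d[1],d[0])).round(2))
d=np.array([.5305,.0458])-piv;print("cap",np.hypot(*d),np.degrees(np.arctan2(d[1],d[0])))
i=c["img"][260:290,350:385];cv2.imwrite("pics/w.png",cv2.resize(i,None,fx=16,fy=16,interpolation=cv2.INTER_CUBIC))
i=c["img"][190:235,335:380];cv2.imwrite("pics/hub.png",np.clip(cv2.resize(i,None,fx=12,fy=12,interpolation=cv2.INTER_CUBIC).astype(float)*2.5,0,255).astype(np.uint8))
i=s["img"][215:280,255:310];cv2.imwrite("pics/hubs.png",np.clip(cv2.resize(i,None,fx=10,fy=10,interpolation=cv2.INTER_CUBIC).astype(float)*1.5,0,255).astype(np.uint8))
E
```

```text
[ 0.53158533 -0.15532477  0.008     ] [ 0.52864743 -0.15267861  0.093     ] [ 0.52711424 -0.15243645  0.093     ] [ 0.52747961 -0.15164563  0.093     ]
white scene [ 0.48498761 -0.08110873  0.093     ]
0.1282 -128.95
0.1281 -130.72
0.1289 -131.3
0.1281 -131.42
0.1297 -168.66
cap 0.13021847027207775 128.85908516773577
```

View pics/hub.png

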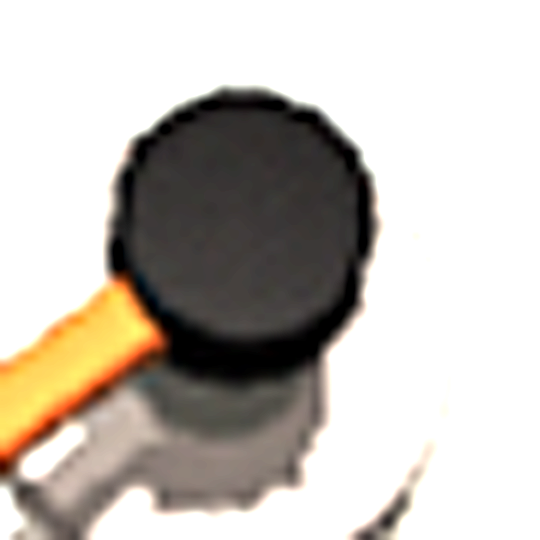

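View pics/w.png

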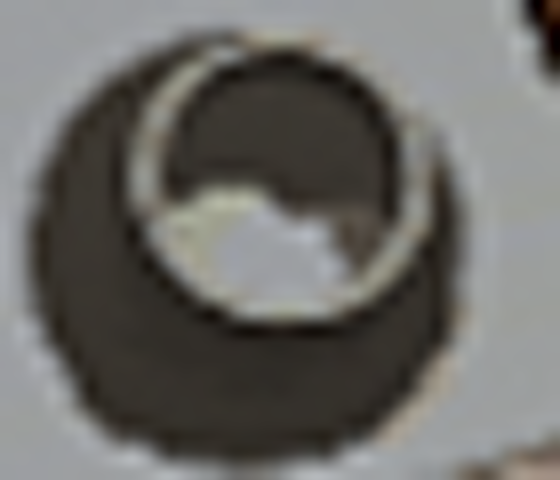

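```bash
python3 - <<'E'
from h import *
import plant;print([x for x in dir(plant) if x[0]!='_'])
print([ (x,getattr(plant,x)) for x in dir(plant) if 'tip' in x.lower()], get_state().keys())
c=cam("top")
print("hub",ray(c,354.96,207.8,.14),"white top",ray(c,367.2,271.3,.093))
w=cam("wrist");cv2.imwrite("pics/wr0.png",w["img"])
E
```

```text
['Unreachable', 'get_state', 'read_camera', 'sign_off', 'tips_ahead']
[('tips_ahead', 0.008)] dict_keys(['time', 'qpos', 'dq', 'joint_efforts', 'eef_pos', 'tcp_rot', 'contact_force', 'wrist_torque', 'opening'])
hub [ 0.61134952 -0.055781    0.14      ] white top [ 0.48331721 -0.08392388  0.093     ]
```

Emit:
{"name": "move_arm", "arguments": {"linear": [[0.0,-0.02,0],[0.02,-0.04,0],[0.02,-0.04,0],[0.02,-0.04,0],[0.02,-0.04,0],[0.02,-0.04,0],[0.02,-0.04,0],[0.02,-0.04,0],[0.02,-0.04,0],[0.02,-0.04,0],[0.02,-0.04,0],[0.02,-0.04,0],[0.02,-0.03,0],[0.02,-0.02,0]], "twist": [[0,0,-7],[0,0,-7],[0,0,-7],[0,0,-7],[0,0,-7],[0,0,-7],[0,0,-7],[0,0,-7],[0,0,-7],[0,0,-7],[0,0,-7],[0,0,-7],[0,0,-7],[0,0,-7]], "grip": 0}}

```text
time: 1.67
eef_pos: [0.4523, 0.1531, 0.22]
tcp_rot: [0.859, 0.511, 0.006, 0.004]
contact_force: [0.9, 0.9, -0.6]
opening: -0.001
```

Emit:
{"name": "move_arm", "arguments": {"linear": [[0.03,-0.015,0],[0.03,-0.015,0],[0.025,-0.015,0],[0.005,-0.005,0],[0,0,-0.02],[0,0,-0.02],[0,0,0]], "twist": [[0,0,-7],[0,0,-7],[0,0,-7],[0,0,-1],[0,0,0],[0,0,0],[0,0,0]]}}

```text
time: 2.25
eef_pos: [0.551, 0.0929, 0.1826]
tcp_rot: [0.944, 0.33, 0.009, 0.007]
contact_force: [-0.5, -0.3, -0.5]
opening: 0.002
```

```bash
python3 - <<'E'
from h import *
c=cam("wrist");cv2.imwrite("pics/wr1.png",c["img"]);s=cam("scene");cv2.imwrite("pics/s1.png",s["img"])
st=get_state();print(st["eef_pos"],st["tcp_rot"],st["qpos"],st["contact_force"])
E
```

```text
[0.5525747  0.09323965 0.18614444] [0.94376773 0.33032052 0.01118542 0.00810608] [-0.01023032  0.0483341   1.90600736 -0.00833058  1.16071234  0.89043286] [ 0.71427898  0.70842839 -0.06822309]
```

View pics/wr1.png

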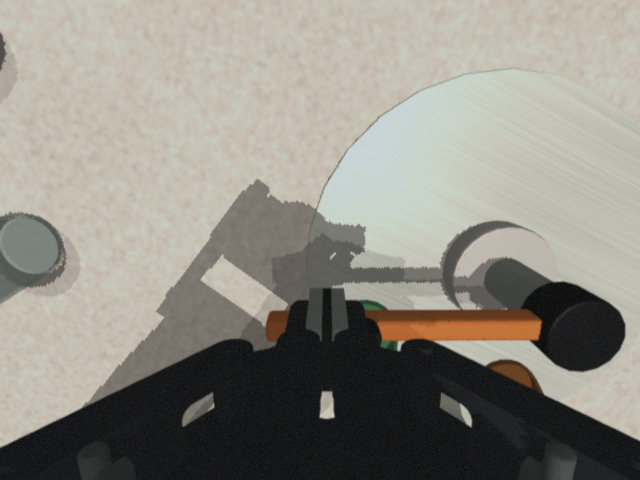

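View pics/s1.png

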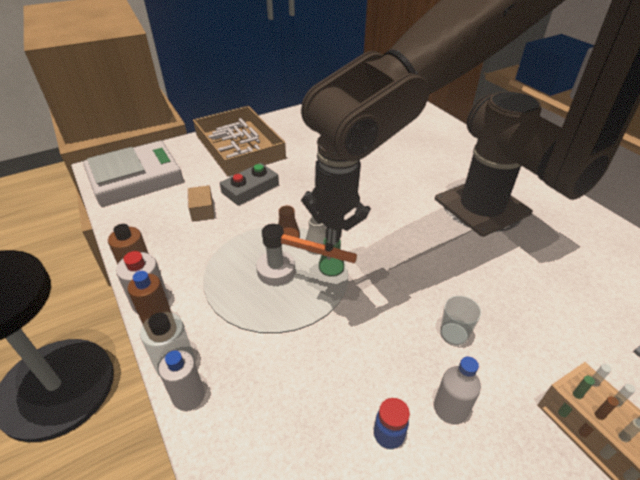

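Scene shows the shut fingers beside the arm on its far/left side; wrist view agrees (tips at (327,310), higher than the arm). By measurement they are 47 mm clear of the arm centre line at r=153. I'll shift outward and descend.

Emit:
{"name": "move_arm", "arguments": {"linear": [[-0.008,0.01,-0.015],[0,0,-0.02],[0,0,-0.02],[0,0,-0.008],[0,0,0]], "twist": [[0,0,0],[0,0,0],[0,0,0],[0,0,0],[0,0,0]]}}

```text
time: 2.77
eef_pos: [0.5479, 0.106, 0.1315]
tcp_rot: [0.943, 0.333, 0.019, 0.01]
contact_force: [0.4, 0.4, -1.1]
opening: 0.003
```

```bash
cat > q.py <<'E'
from h import *
st=get_state();p=st["eef_pos"];d=p[:2]-np.array([.6118,-.0557]);x,y,z,w=st["tcp_rot"]
from scipy.spatial.transform import Rotation as Ro
M=Ro.from_quat(st["tcp_rot"]).as_matrix()
print("t",st["time"],"p",p.round(4),"r",np.hypot(*d).round(4),"ang",(np.degrees(np.arctan2(d[1],d[0]))%360).round(2),"xdir",(np.degrees(np.arctan2(M[1,0],M[0,0]))%360).round(1),"z",M[:,2].round(3),"F",st["contact_force"].round(2))
print(st["qpos"].round(3))
E
python3 - <<'E'
from q import *
for n in("wrist","scene"):
    c=cam(n); i=c["img"] if n=="wrist" else cv2.resize(c["img"][190:310,230:390],None,fx=4,fy=4)
    cv2.imwrite(f"pics/{n}2.png",i)
E
```

```text
t 2.7667 p [0.5479 0.106  0.1315] r 0.1739 ang 111.58 xdir 38.9 z [ 0.042 -0.007 -0.999] F [ 0.43  0.37 -1.11]
[ 0.013  0.095  1.964 -0.009  1.041  0.909]
```

View pics/wrist2.png

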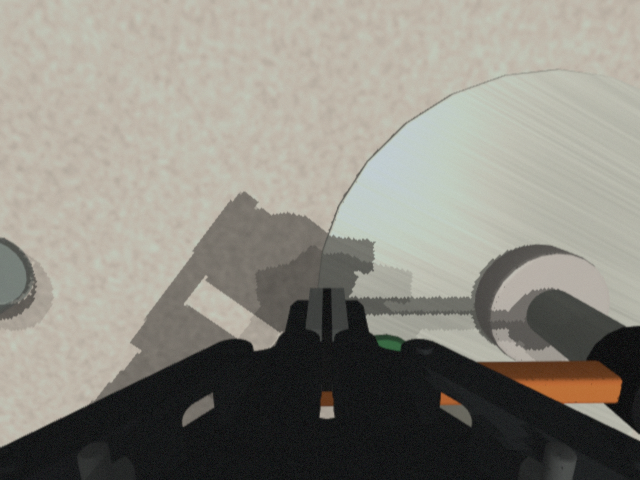

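View pics/scene2.png

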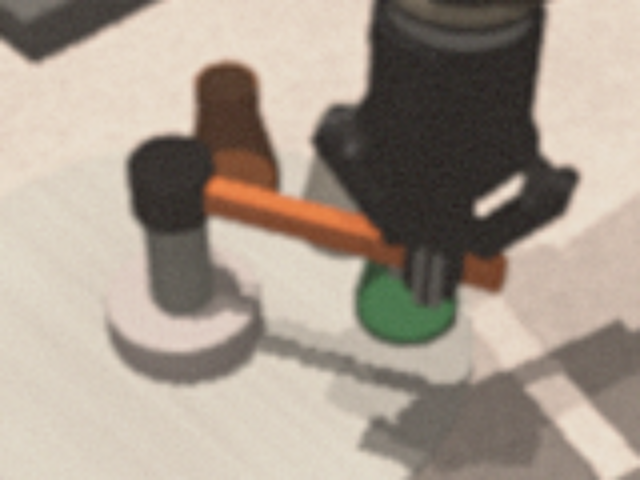

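Emit:
{"name": "move_arm", "arguments": {"linear": [[0,0,-0.007],[-0.003,-0.003,-0.004],[-0.008,-0.006,0],[-0.008,-0.006,0],[-0.004,-0.003,0],[0,0,0]], "twist": [[0,1.5,0],[0,1.0,0],[0,0,0],[0,0,0],[0,0,0],[0,0,0]]}}

```text
time: 3.37
eef_pos: [0.5271, 0.086, 0.1267]
tcp_rot: [0.943, 0.333, 0.001, 0.004]
contact_force: [0.4, 0.1, 0.2]
opening: -0.002
```

```bash
python3 q.py
```

```text
t 3.3667 p [0.5271 0.086  0.1267] r 0.1651 ang 120.89 xdir 38.9 z [ 0.005 -0.007 -1.   ] F [0.44 0.08 0.18]
[-0.025  0.069  2.001 -0.008  1.066  0.871]
```

```bash
python3 - <<'E'
import numpy as np
for a in np.arange(121,223,2.5):
    t=np.radians(a+1.25);print(a,(7.2*-np.sin(t)).round(1),(7.2*np.cos(t)).round(1))
E
```

```text
121.0 -6.1 -3.8
123.5 -5.9 -4.1
126.0 -5.7 -4.4
128.5 -5.5 -4.6
131.0 -5.3 -4.8
133.5 -5.1 -5.1
136.0 -4.9 -5.3
138.5 -4.7 -5.5
141.0 -4.4 -5.7
143.5 -4.2 -5.9
146.0 -3.9 -6.1
148.5 -3.6 -6.2
151.0 -3.4 -6.4
153.5 -3.1 -6.5
156.0 -2.8 -6.6
158.5 -2.5 -6.8
161.0 -2.2 -6.9
163.5 -1.9 -6.9
166.0 -1.6 -7.0
168.5 -1.3 -7.1
171.0 -1.0 -7.1
173.5 -0.7 -7.2
176.0 -0.3 -7.2
178.5 -0.0 -7.2
181.0 0.3 -7.2
183.5 0.6 -7.2
186.0 0.9 -7.1
188.5 1.2 -7.1
191.0 1.5 -7.0
193.5 1.8 -7.0
196.0 2.1 -6.9
198.5 2.4 -6.8
201.0 2.7 -6.7
203.5 3.0 -6.5
206.0 3.3 -6.4
208.5 3.6 -6.3
211.0 3.8 -6.1
213.5 4.1 -5.9
216.0 4.4 -5.7
218.5 4.6 -5.5
221.0 4.8 -5.3
```

Emit:
{"name": "move_arm", "arguments": {"linear": [[-0.006,-0.004,-0.003],[-0.006,-0.004,0],[-0.006,-0.0045,0],[-0.0055,-0.0045,0],[-0.0055,-0.005,0],[-0.005,-0.005,0],[-0.005,-0.0055,0],[-0.0045,-0.0055,0]], "twist": [[0,0,2.5],[0,0,2.5],[0,0,2.5],[0,0,2.5],[0,0,2.5],[0,0,2.5],[0,0,2.5],[0,0,2.5]]}}

```text
time: 4.03
eef_pos: [0.4809, 0.0454, 0.1256]
tcp_rot: [0.867, 0.498, 0.004, 0.005]
contact_force: [0.1, 0.3, 0.4]
opening: 0.006
```

```bash
python3 q.py; python3 - <<'E'
from h import *
for n in("top","scene"):
    c=cam(n); i=c["img"][150:340,270:430] if n=="top" else c["img"][190:310,230:390]
    cv2.imwrite(f"pics/{n}3.png",cv2.resize(i,None,fx=3,fy=3))
E
```

```text
t 4.0333 p [0.4809 0.0454 0.1256] r 0.1654 ang 142.32 xdir 59.7 z [ 0.012 -0.004 -1.   ] F [0.05 0.31 0.36]
[-1.150e-01 -5.100e-02  2.124e+00 -2.000e-03  1.056e+00  4.140e-01]
```

View pics/scene3.png

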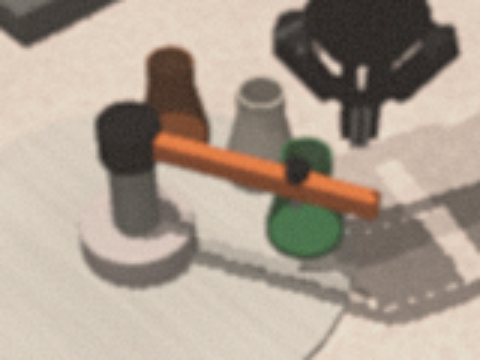

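View pics/top3.png

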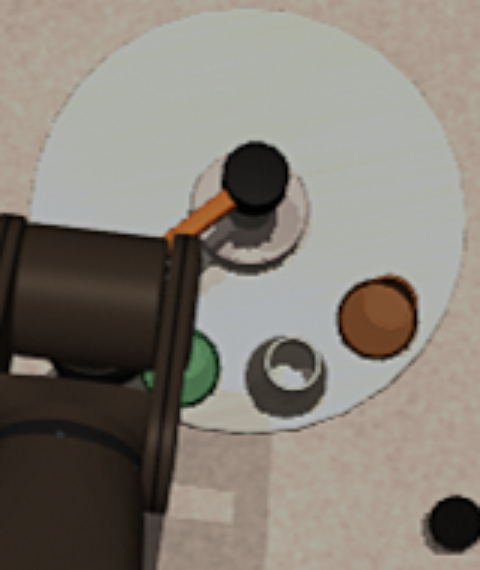

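```bash
python3 - <<'E'
from h import *
s=cam("scene");p=get_state()["eef_pos"];print(p)
f=lambda q:((np.array(proj(s,q))-[230,190])*3).round(0)
for dz in(-.008,0,.03):print(dz,f(p+[0,0,dz]))
for z in(.112,.132): print(f([.494,.0924,z]),f([.5977,-.038,z]))
print("hub",f([.6118,-.0557,.14]))
cv2.imwrite("pics/s4.png",cv2.resize(s["img"][200:270,290:380],None,fx=8,fy=8,interpolation=cv2.INTER_CUBIC))
E
```

```text
[0.4812891  0.04547262 0.12567915]
-0.008 [352. 162.]
0 [352. 154.]
0.03 [354. 122.]
[373. 214.] [154. 155.]
[375. 194.] [153. 134.]
hub [123. 118.]
```

View pics/s4.png

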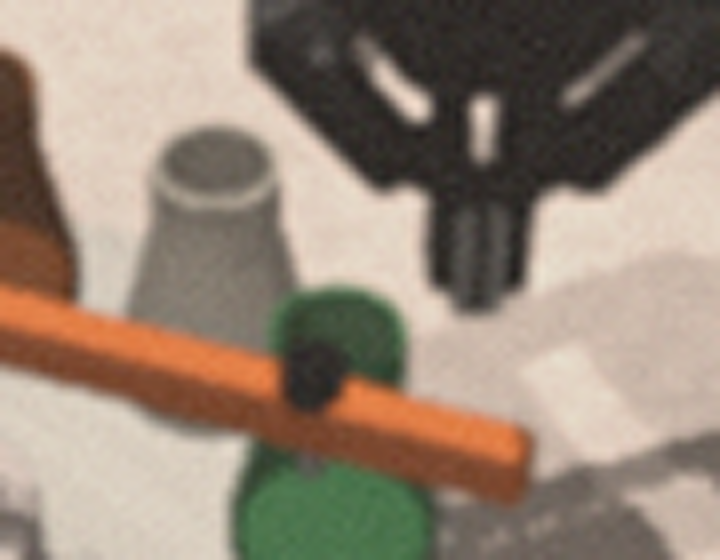

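The scene shows the shut fingertips at (350,239) on the robot's side of the arm: they passed over it with no contact. The arm has not moved, since its ends still project to where they started. The tips look about 15 mm higher than the TCP and tips_ahead imply, so I'll check with depth.

```bash
python3 - <<'E'
from h import *
s=cam("scene")
R,t=s["R"],s["t"];d=s["depth"]
def W(u,v):
    z=d[v,u];return (R.T@(np.array([(u-s["cx"])/s["fx"]*z,(v-s["cy"])/s["fy"]*z,z])-t)).round(4)
for v in range(224,244,2):print(v,[W(u,v).tolist() for u in(348,351)])
print("arm top",W(340,250),W(325,246),W(300,240))
E
```

```text
224 [[0.4895, 0.0549, 0.1848], [0.484, 0.0576, 0.1845]]
226 [[0.488, 0.0532, 0.1776], [0.4824, 0.056, 0.1772]]
228 [[0.488, 0.0537, 0.1725], [0.4822, 0.0561, 0.1717]]
230 [[0.489, 0.0555, 0.1689], [0.4824, 0.0569, 0.167]]
232 [[0.4881, 0.0548, 0.1625], [0.4828, 0.0579, 0.1625]]
234 [[0.4866, 0.0531, 0.1549], [0.4821, 0.0574, 0.1562]]
236 [[0.4879, 0.0553, 0.1516], [0.4818, 0.0576, 0.1506]]
238 [[0.4885, 0.0567, 0.1473], [0.4825, 0.0589, 0.1464]]
240 [[0.3977, -0.0698, -0.0017], [0.3927, -0.0636, 0.0009]]
242 [[0.4016, -0.0637, -0.002], [0.3971, -0.0569, 0.0014]]
arm top [0.5122 0.064  0.1303] [0.5379 0.0462 0.1394] [ 0.5695 -0.0042  0.1306]
```

Depth puts the fingertips at z≈0.144 with the TCP at 0.126, so the tips are really about 18 mm above the TCP reading. That explains the pass over the arm. I'll go back up and over to the far side, then descend lower.

Emit:
{"name": "move_arm", "arguments": {"linear": [[0,0,0.02],[0.0,0.0,0.015],[0.015,0.015,0],[0.015,0.015,0],[0.015,0.015,0],[0.015,0.015,0],[0,0,0],[0,0,-0.02],[0,0,-0.02],[0,0,-0.015],[0,0,0]], "twist": [[0,0,0],[0,0,0],[0,0.5,-7],[0,0,-7],[0,0,-7],[0,0,0],[0,0,0],[0,0,0],[0,0,0],[0,0,0],[0,0,0]]}}

```text
time: 5.15
eef_pos: [0.5476, 0.1117, 0.1086]
tcp_rot: [0.947, 0.321, 0.005, 0.003]
contact_force: [-1.0, 0.3, 0.1]
opening: -0.001
```

```bash
cat > tip.py <<'E'
from q import *
s=cam("scene");R,t=s["R"],s["t"];d=s["depth"]
v,u=np.mgrid[0:480,0:640];P=np.stack([(u-s["cx"])/s["fx"]*d,(v-s["cy"])/s["fy"]*d,d],-1)
W=(P.reshape(-1,3)-t)@R
near=(np.hypot(*(W[:,:2]-p[:2]).T)<.025)&(W[:,2]>.07)&(W[:,2]<.2)&(s["img"].reshape(-1,3).max(1)<80)
w=W[near];print("tip zmin pct",np.percentile(w[:,2],[0,2,5]).round(4),len(w))
cv2.imwrite("pics/tip_%d.png"%(st["time"]*100),cv2.resize(s["img"][190:310,230:390],None,fx=4,fy=4))
E
python3 tip.py; ls pics
```

```text
t 5.15 p [0.5476 0.1117 0.1086] r 0.1793 ang 110.98 xdir 37.4 z [ 0.01  -0.002 -1.   ] F [-1.05  0.33  0.09]
[ 0.021  0.143  1.956 -0.003  1.032  0.94 ]
tip zmin pct [0.1282 0.1331 0.1375] 386
a1.png
a2.png
hub.png
hubs.png
s1.png
s4.png
scene0.png
scene2.png
scene3.png
scz.png
tip_515.png
top0.png
top3.png
topz.png
w.png
wr0.png
wr1.png
wrist2.png
```

Emit:
{"name": "move_arm", "arguments": {"linear": [[0.002,-0.003,-0.01],[0,-0.002,-0.005],[-0.008,-0.0065,0],[-0.008,-0.0065,0],[-0.006,-0.005,0],[0,0,0]], "twist": [[0,0.5,0],[0,0,0],[0,0,0],[0,0,0],[0,0,1],[0,0,0]]}}

```text
time: 5.7
eef_pos: [0.5284, 0.0859, 0.0975]
tcp_rot: [0.944, 0.329, 0.003, 0.002]
contact_force: [0.2, -0.0, 0.1]
opening: 0.0
```

```bash
python3 tip.py
```

```text
t 5.7 p [0.5284 0.0859 0.0975] r 0.1644 ang 120.47 xdir 38.4 z [ 0.007 -0.002 -1.   ] F [ 0.19 -0.04  0.12]
[-0.027  0.11   2.017 -0.003  1.007  0.874]
tip zmin pct [0.1171 0.1198 0.1263] 464
```

View pics/tip_570.png

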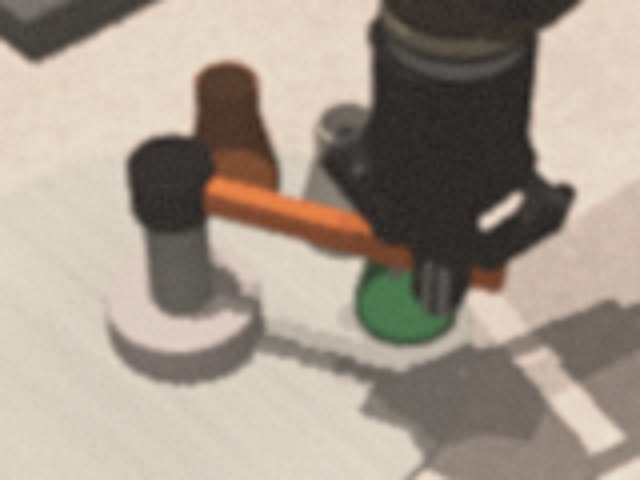

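Tips are at about 0.117, level with the arm and beside it. I'll push a few rows and look.

Emit:
{"name": "move_arm", "arguments": {"linear": [[-0.006,-0.004,0],[-0.006,-0.004,0],[-0.006,-0.0045,0],[-0.0055,-0.0045,0],[-0.0055,-0.005,0]], "twist": [[0,0,2.5],[0,0,2.5],[0,0,2.5],[0,0,2.5],[0,0,2.5]]}}

```text
time: 6.17
eef_pos: [0.5026, 0.065, 0.101]
tcp_rot: [0.902, 0.431, 0.011, 0.002]
contact_force: [1.6, 0.9, -1.8]
opening: -0.002
```

```bash
python3 tip.py
```

```text
t 6.1667 p [0.5026 0.065  0.101 ] r 0.1628 ang 132.12 xdir 51.1 z [ 0.021  0.006 -1.   ] F [ 1.61  0.85 -1.82]
[-0.076  0.033  2.092  0.009  0.996  0.598]
tip zmin pct [0.1192 0.1254 0.1278] 404
```

```bash
ls -t pics|head -1
```

```text
tip_616.png
```

View pics/tip_616.png

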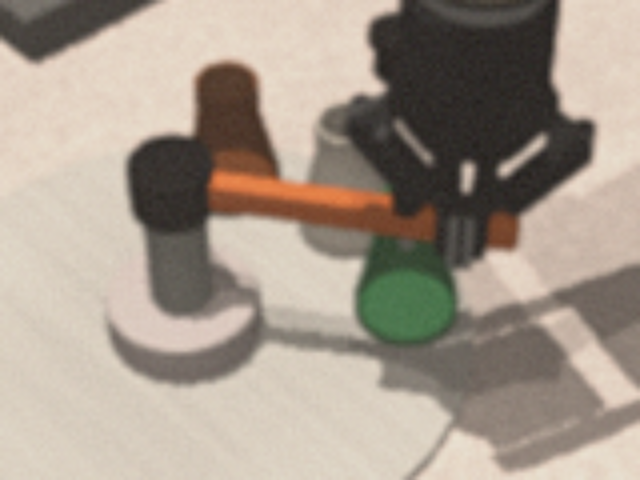

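The arm is turning with the finger and force is about 2 N. I'll continue with small height and tilt corrections.

Emit:
{"name": "move_arm", "arguments": {"linear": [[-0.0055,-0.005,-0.001],[-0.0055,-0.005,-0.001],[-0.005,-0.0055,-0.001],[-0.005,-0.0055,-0.001],[-0.0045,-0.006,-0.001],[-0.0045,-0.006,-0.001],[-0.004,-0.006,-0.001],[-0.004,-0.006,-0.001],[-0.0035,-0.0065,-0.0005],[-0.0035,-0.0065,-0.0005]], "twist": [[0,0.4,2.5],[0,0.4,2.5],[0,0.2,2.5],[0,0.2,2.5],[0,0.2,2.5],[0,0.2,2.5],[0,0.2,2.5],[0,0.2,2.5],[0,0.2,2.5],[0,0.2,2.5]]}}

```text
time: 7.05
eef_pos: [0.4623, 0.0103, 0.1006]
tcp_rot: [0.786, 0.618, 0.003, -0.011]
contact_force: [2.0, 2.0, -0.4]
opening: 0.003
```

```bash
python3 tip.py
```

```text
t 7.05 p [0.4623 0.0103 0.1006] r 0.1634 ang 156.16 xdir 76.3 z [-0.008  0.021 -1.   ] F [ 2.03  2.02 -0.4 ]
[-0.208 -0.051  2.176  0.022  1.029  0.02 ]
tip zmin pct [0.0711 0.0785 0.0878] 438
```

Emit:
{"name": "move_arm", "arguments": {"linear": [[-0.0028,-0.0066,-0.001],[-0.0025,-0.0068,-0.001],[-0.0022,-0.0069,-0.001],[-0.0019,-0.0069,-0.001],[-0.0016,-0.007,-0.001],[-0.0013,-0.0071,-0.001],[-0.001,-0.0071,-0.0005],[-0.0007,-0.0072,-0.0005],[-0.0003,-0.0072,-0.0005],[0,-0.0072,-0.0005]], "twist": [[-0.4,0,2.5],[-0.4,0,2.5],[-0.2,0,2.5],[-0.2,0,2.5],[-0.2,0,2.5],[-0.2,0,2.5],[-0.2,0,2.5],[-0.2,0,2.5],[-0.2,0,2.5],[-0.2,0,2.5]]}}

```text
time: 7.93
eef_pos: [0.4495, -0.0568, 0.0982]
tcp_rot: [0.635, 0.772, -0.007, 0.003]
contact_force: [-1.4, 2.0, 1.1]
opening: -0.001
```

```bash
python3 tip.py
```

```text
t 7.9333 p [ 0.4495 -0.0568  0.0982] r 0.1623 ang 180.4 xdir 101.1 z [-0.004 -0.015 -1.   ] F [-1.39  2.04  1.12]
[-0.341 -0.073  2.202 -0.018  1.012 -0.525]
tip zmin pct [0.1171 0.122  0.1268] 335
```

View pics/tip_793.png

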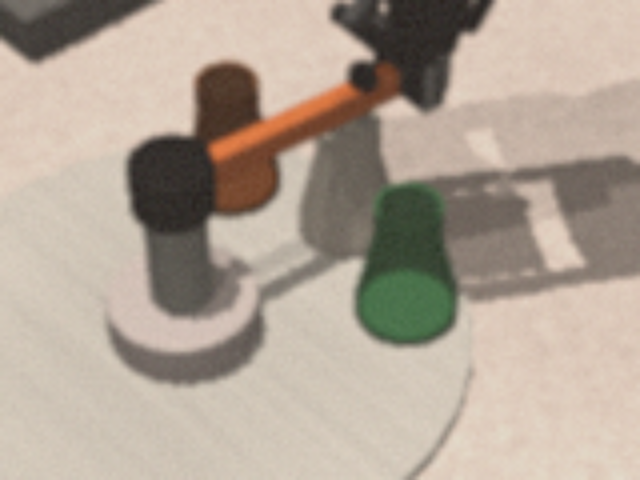

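Emit:
{"name": "move_arm", "arguments": {"linear": [[0.0002,-0.0072,-0.0005],[0.0005,-0.0072,-0.0005],[0.0008,-0.0071,-0.0005],[0.001,-0.0071,-0.0005],[0.0013,-0.007,-0.0005],[0.0016,-0.007,-0.0005],[0.0019,-0.0069,-0.0005],[0.0022,-0.0068,-0.0005]], "twist": [[0.4,0,2.5],[0.3,0,2.5],[0,0,2.5],[0,0,2.5],[0,0,2.5],[0,0,2.5],[0,0,2.5],[0,0,2.5]]}}

```text
time: 8.65
eef_pos: [0.4593, -0.1108, 0.0972]
tcp_rot: [0.494, 0.87, -0.0, -0.003]
contact_force: [-0.8, 2.4, 1.9]
opening: -0.004
```

```bash
python3 tip.py;python3 - <<'E'
from h import *
c=cam("top");cv2.imwrite("pics/t5.png",cv2.resize(c["img"][180:300,280:440],None,fx=4,fy=4))
E
```

```text
t 8.65 p [ 0.4593 -0.1108  0.0972] r 0.1621 ang 199.87 xdir 120.8 z [-0.006  0.003 -1.   ] F [-0.79  2.39  1.87]
[-0.452 -0.022  2.155  0.     1.015 -0.99 ]
tip zmin pct [0.1141 0.1178 0.1225] 258
```

View pics/t5.png

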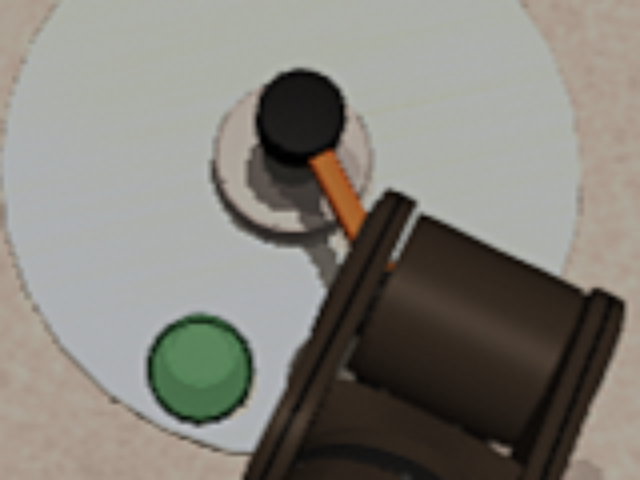

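Top view now shows the arm segment from (318,155) to (365,240) zoomed, still short of the target. I'll measure its angle from the orange pixels and the hub.

```bash
cat > ang.py <<'E'
from h import *
piv=np.array([.6118,-.0557])
for n,box in(("top",(270,190,440,300)),("scene",(255,150,380,300))):
    c=cam(n);h=cv2.cvtColor(c["img"],cv2.COLOR_BGR2HSV)
    if n=="top": m=cv2.inRange(h,(5,130,60),(18,255,255))
    else: m=cv2.inRange(h,(5,130,150),(18,255,255))
    k=np.zeros_like(m);x0,y0,x1,y1=box;k[y0:y1,x0:x1]=m[y0:y1,x0:x1]
    nn,l,s,ce=cv2.connectedComponentsWithStats(k)
    W=[];
    ys,xs=np.nonzero(k);W=np.array([ray(c,x,y,.132)[:2] for x,y in zip(xs,ys)])
    d=W-piv;r=np.hypot(*d.T);a=np.degrees(np.arctan2(d[:,1],d[:,0]))%360
    ok=(r>.03)&(r<.195)
    # exclude flask (brown): brightness
    ys,xs,a,r,W=ys[ok],xs[ok],a[ok],r[ok],W[ok]
    print(n,len(a))
    for lo in np.arange(.03,.19,.02):
        q=(r>=lo)&(r<lo+.02)
        if q.sum()>4: print("  r",round(lo,2),q.sum(),"mid ang",((a[q].min()+a[q].max())/2).round(2),"mean",a[q].mean().round(2),"width mm",(np.radians(a[q].max()-a[q].min())*(lo+.01)*1000).round(1))
    i=c["img"]
    cv2.imwrite("pics/ang_%s_%d.png"%(n,get_state()["time"]*100),cv2.resize(i[190:280,330:430] if n=="top" else i[150:270,240:400],None,fx=5,fy=5,interpolation=cv2.INTER_CUBIC))
E
python3 ang.py; python3 - <<'E'
E
ls -t pics|head -2
```

```text
top 126
  r 0.03 63 mid ang 206.47 mean 205.94 width mm 16.2
  r 0.05 56 mid ang 206.4 mean 206.14 width mm 16.0
scene 158
  r 0.03 35 mid ang 200.55 mean 201.87 width mm 14.4
  r 0.05 40 mid ang 202.96 mean 203.68 width mm 15.5
  r 0.07 38 mid ang 204.63 mean 204.86 width mm 15.1
  r 0.09 29 mid ang 204.5 mean 204.74 width mm 11.0
  r 0.11 16 mid ang 205.26 mean 205.42 width mm 10.6
ang_scene_885.png
ang_top_880.png
```

Emit:
{"name": "move_arm", "arguments": {"linear": [[0.0027,-0.0067,-0.0005],[0.003,-0.0066,0],[0.0032,-0.0065,0],[0.0035,-0.0064,0],[0.0037,-0.0062,0],[0.003,-0.0045,0],[0.002,-0.003,0]], "twist": [[0,0,2.5],[0,0,2.5],[0,0,2.5],[0,0,2.5],[0,0,2.5],[0,0,2],[0,0,1]]}}

```text
time: 9.43
eef_pos: [0.477, -0.1459, 0.096]
tcp_rot: [0.372, 0.928, -0.001, -0.009]
contact_force: [-1.6, 0.8, 1.8]
opening: -0.003
```

```bash
python3 q.py;python3 ang.py; ls -t pics|head -2
```

```text
t 9.4333 p [ 0.477  -0.1459  0.096 ] r 0.1622 ang 213.79 xdir 136.4 z [-0.018  0.006 -1.   ] F [-1.64  0.77  1.77]
[-0.499  0.047  2.088 -0.004  1.025 -1.306]
top 189
  r 0.03 62 mid ang 218.77 mean 219.28 width mm 17.9
  r 0.05 61 mid ang 219.67 mean 219.59 width mm 15.8
  r 0.07 61 mid ang 220.09 mean 220.08 width mm 14.2
scene 140
  r 0.03 31 mid ang 214.16 mean 214.98 width mm 13.5
  r 0.05 34 mid ang 217.2 mean 217.75 width mm 14.3
  r 0.07 32 mid ang 218.81 mean 218.72 width mm 13.1
  r 0.09 30 mid ang 218.97 mean 218.79 width mm 14.6
  r 0.11 13 mid ang 218.66 mean 218.91 width mm 11.5
ang_scene_953.png
ang_top_948.png
```

Emit:
{"name": "move_arm", "arguments": {"linear": [[0.0035,-0.005,0],[0.0035,-0.005,0],[0.003,-0.004,0],[0,0,0]], "twist": [[0,0,2],[0,0,2],[0,0,1.5],[0,0,0]]}}

```text
time: 9.87
eef_pos: [0.4864, -0.1582, 0.0956]
tcp_rot: [0.327, 0.945, -0.001, -0.01]
contact_force: [0.1, -0.5, -0.9]
opening: -0.001
```

```bash
python3 q.py;python3 ang.py; ls -t pics|head -2
```

```text
t 9.8667 p [ 0.4864 -0.1582  0.0956] r 0.162 ang 219.26 xdir 141.8 z [-0.019  0.005 -1.   ] F [ 0.06 -0.47 -0.92]
[-0.511  0.076  2.058 -0.006  1.027 -1.411]
top 194
  r 0.03 61 mid ang 225.39 mean 225.76 width mm 17.7
  r 0.05 59 mid ang 225.58 mean 225.39 width mm 14.3
  r 0.07 62 mid ang 225.58 mean 225.92 width mm 14.6
  r 0.09 12 mid ang 226.35 mean 226.14 width mm 14.7
scene 138
  r 0.03 31 mid ang 219.91 mean 221.06 width mm 12.6
  r 0.05 31 mid ang 223.19 mean 222.96 width mm 13.5
  r 0.07 34 mid ang 224.05 mean 224.31 width mm 13.6
  r 0.09 28 mid ang 224.1 mean 224.21 width mm 12.4
  r 0.11 14 mid ang 224.83 mean 224.75 width mm 10.7
ang_scene_996.png
ang_top_991.png
```

View pics/ang_scene_996.png

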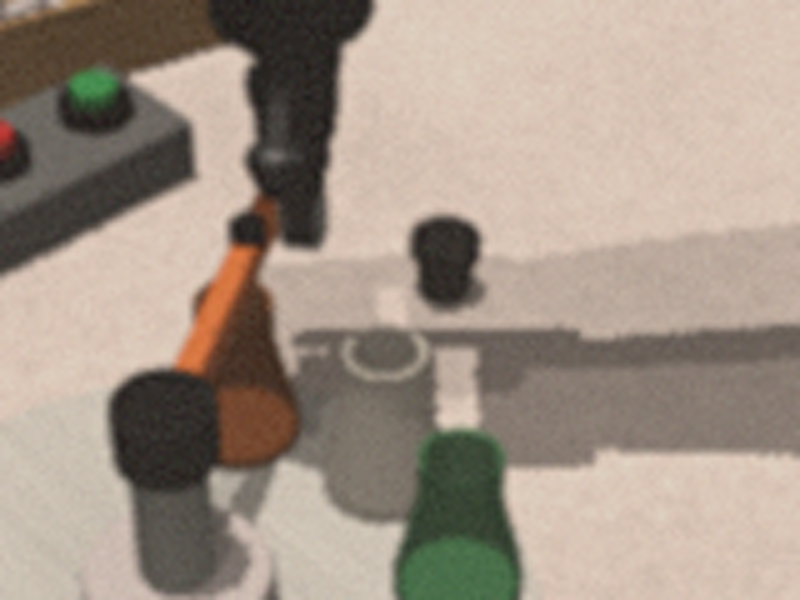

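View pics/ang_top_991.png

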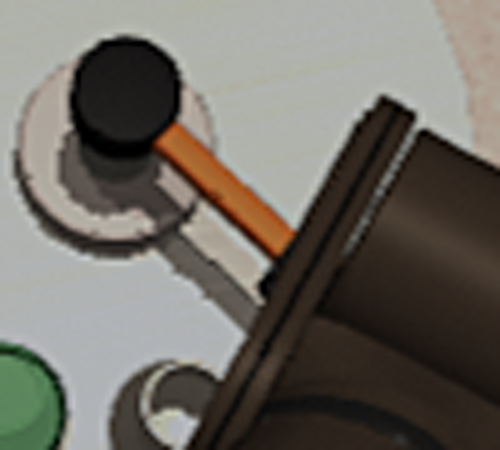

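```bash
python3 - <<'E'
from h import *
s=cam("scene");piv=np.array([.6118,-.0557])
def A(p): d=p[:2]-piv;return (np.degrees(np.arctan2(d[1],d[0]))%360).round(2),np.hypot(*d).round(4)
for v in(226,229):
  for z in (.136,): 
    p=ray(s,240+249.5/5-.5,150+v/5-.5,z);print(p,A(p))
m=ray(s,286.45,209.75,.093);print(m,A(m),proj(s,[m[0],m[1],.136]))
w=cam("wrist");cv2.imwrite("pics/w6.png",w["img"])
E
```

```text
[ 0.51828878 -0.1498983   0.136     ] (np.float64(225.21), np.float64(0.1327))
[ 0.51937278 -0.14782858  0.136     ] (np.float64(224.91), np.float64(0.1305))
[ 0.52747961 -0.15164563  0.093     ] (np.float64(228.69), np.float64(0.1277)) (np.float64(285.59309284668046), np.float64(195.49661858101965))
```

View pics/w6.png

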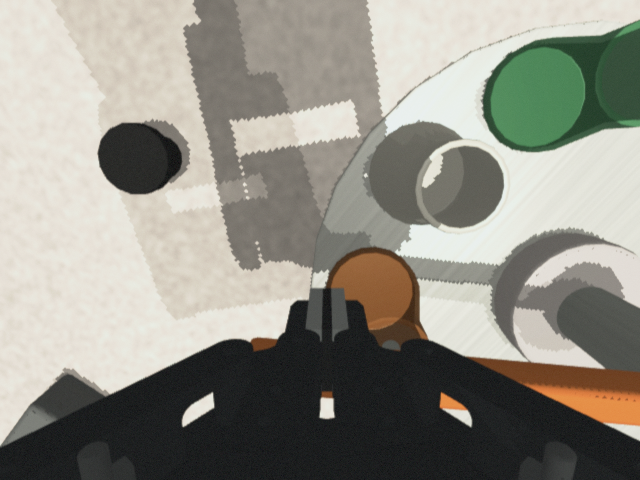

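Mouth minus arm: 3.6° in the scene view and about 3.3° in the top view. I'll push about 9 mm more.

Emit:
{"name": "move_arm", "arguments": {"linear": [[0.0023,-0.0026,0],[0.0022,-0.0024,0],[0.0018,-0.002,0],[0,0,0]], "twist": [[0,0,1],[0,0,1],[0,0,1],[0,0,0]]}}

```text
time: 10.4
eef_pos: [0.4914, -0.1641, 0.0954]
tcp_rot: [0.3, 0.954, -0.001, -0.012]
contact_force: [-0.9, 0.5, 0.7]
opening: -0.004
```

```bash
python3 q.py;python3 ang.py; ls -t pics|head -2
```

```text
t 10.4 p [ 0.4914 -0.1641  0.0954] r 0.162 ang 222.02 xdir 145.0 z [-0.023  0.006 -1.   ] F [-0.86  0.47  0.71]
[-0.515  0.093  2.04  -0.007  1.031 -1.472]
top 196
  r 0.03 61 mid ang 227.51 mean 228.09 width mm 17.5
  r 0.05 59 mid ang 227.26 mean 228.24 width mm 17.8
  r 0.07 62 mid ang 228.89 mean 228.43 width mm 13.7
  r 0.09 14 mid ang 229.09 mean 229.12 width mm 14.4
scene 128
  r 0.03 30 mid ang 222.86 mean 224.03 width mm 12.2
  r 0.05 29 mid ang 224.89 mean 225.16 width mm 12.3
  r 0.07 31 mid ang 227.01 mean 226.8 width mm 12.5
  r 0.09 26 mid ang 226.91 mean 226.75 width mm 10.9
  r 0.11 12 mid ang 227.53 mean 227.74 width mm 9.8
ang_scene_1050.png
ang_top_1045.png
```

Emit:
{"name": "move_arm", "arguments": {"linear": [[-0.006,0.007,0],[-0.012,0.014,0],[-0.01,0.01,0],[0,0,0.03],[0,0,0.04],[0,0,0.04],[0,-0.0,0.02],[-0.01,-0.03,0.01],[0.0,-0.04,0],[0.0,-0.04,0],[0.0,-0.04,0],[0.0,-0.04,0],[0.0,-0.04,0],[0.0,-0.02,0],[0,0,0]], "twist": [[0,0,0],[0,0,0],[0,-0.5,0],[0,0,0],[0,0,0],[0,0,0],[0,0,0],[0,0,0],[0,0,0],[0,0,0],[0,0,0],[0,0,0],[0,0,0],[0,0,0],[0,0,0]]}}

```text
time: 11.75
eef_pos: [0.4462, -0.3853, 0.2429]
tcp_rot: [0.297, 0.955, -0.002, -0.0]
contact_force: [-0.4, 0.4, -0.1]
opening: -0.002
```

```bash
python3 q.py;python3 ang.py; ls -t pics|head -2
```

```text
t 11.75 p [ 0.4462 -0.3853  0.2429] r 0.3689 ang 243.32 xdir 145.4 z [-0.002 -0.005 -1.   ] F [-0.38  0.35 -0.13]
[-0.882  0.079  1.767 -0.005  1.293 -1.848]
top 824
  r 0.03 62 mid ang 227.51 mean 228.23 width mm 17.5
  r 0.05 59 mid ang 227.26 mean 228.24 width mm 17.8
  r 0.07 62 mid ang 228.89 mean 228.43 width mm 13.7
  r 0.09 70 mid ang 223.23 mean 227.21 width mm 33.1
  r 0.11 190 mid ang 221.61 mean 220.31 width mm 53.5
  r 0.13 217 mid ang 221.32 mean 219.98 width mm 61.6
  r 0.15 104 mid ang 221.85 mean 224.87 width mm 51.5
  r 0.17 60 mid ang 228.81 mean 228.76 width mm 14.0
scene 182
  r 0.03 30 mid ang 222.86 mean 224.03 width mm 12.2
  r 0.05 30 mid ang 225.27 mean 225.37 width mm 13.1
  r 0.07 31 mid ang 227.01 mean 226.8 width mm 12.5
  r 0.09 25 mid ang 226.91 mean 226.86 width mm 10.9
  r 0.11 14 mid ang 227.47 mean 227.7 width mm 11.8
  r 0.15 28 mid ang 227.96 mean 227.99 width mm 12.9
  r 0.17 21 mid ang 228.06 mean 228.14 width mm 13.0
ang_scene_1185.png
ang_top_1180.png
```

View pics/ang_scene_1185.png

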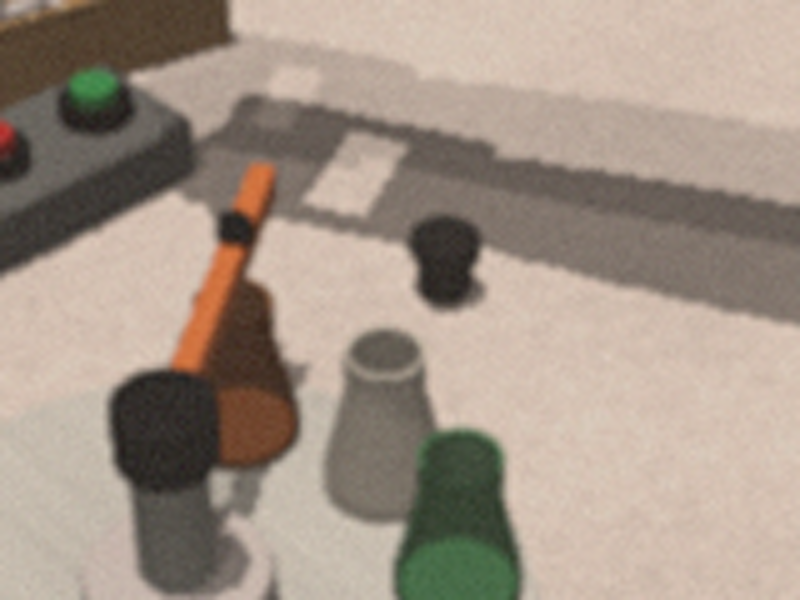

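View pics/ang_top_1180.png

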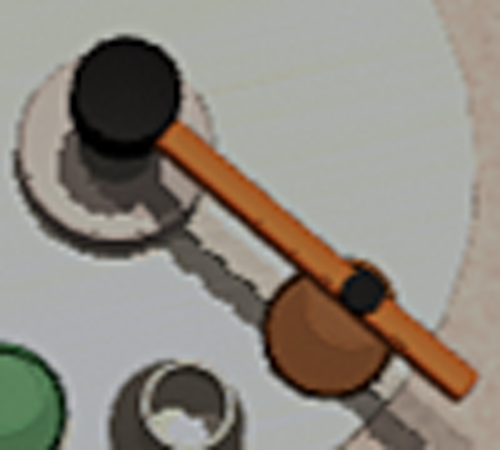

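Scene view: cap at (286.8,195.2), wanted (285.6,195.5), so about 1° short. Top view: nearly over the mouth. I'll refine both with masks.

```bash
python3 - <<'E'
from h import *
piv=np.array([.6118,-.0557])
def A(p): d=p[:2]-piv;return (np.degrees(np.arctan2(d[1],d[0]))%360).round(2),np.hypot(*d).round(4)
s=cam("scene");c=cam("top")
g=cv2.cvtColor(s["img"],cv2.COLOR_BGR2GRAY)
for T in(45,55,65):
    m=(g<T).astype(np.uint8);m[:,:280]=0;m[:,295:]=0;m[:186]=0;m[203:]=0
    ys,xs=np.nonzero(m);u,v=xs.mean(),ys.mean();p=ray(s,u,v,.136);print("scene cap",len(xs),u.round(2),v.round(2),p.round(4),A(p))
g=cv2.cvtColor(c["img"],cv2.COLOR_BGR2GRAY)
for T in(25,35,45):
    m=(g<T).astype(np.uint8);m[:,:396]=0;m[:,409:]=0;m[:242]=0;m[255:]=0
    n,l,st,ce=cv2.connectedComponentsWithStats(m);k=1+np.argmax(st[1:,4]);u,v=ce[k];p=ray(c,u,v,.138);print("top cap",st[k],ce[k].round(2),p.round(4),A(p))
# initial scene rim
i=cv2.imread("pics/scene0.png").astype(int)
for v in range(207,218): 
    row=i[v,270:305].mean(1).astype(int);print(v,row.tolist())
i=cv2.imread("pics/top0.png");cv2.imwrite("pics/a3.png",np.clip(cv2.resize(i[238:275,378:415],None,fx=16,fy=16,interpolation=cv2.INTER_CUBIC).astype(float)*2,0,255).astype(np.uint8))
w=cam("wrist");cv2.imwrite("pics/w7.png",w["img"])
E
```

```text
scene cap 18 286.67 195.33 [ 0.525  -0.1509  0.136 ] (np.float64(227.66), np.float64(0.1289))
scene cap 33 286.94 195.27 [ 0.5243 -0.1508  0.136 ] (np.float64(227.4), np.float64(0.1292))
scene cap 36 286.92 195.5 [ 0.5248 -0.1501  0.136 ] (np.float64(227.32), np.float64(0.1284))
top cap [397 243  10  11  35] [401.57 248.49] [ 0.5254 -0.1524  0.138 ] (np.float64(228.21), np.float64(0.1297))
top cap [396 243  11  12  63] [401.67 248.41] [ 0.5255 -0.1526  0.138 ] (np.float64(228.32), np.float64(0.1298))
top cap [396 243  11  12  71] [401.73 248.34] [ 0.5257 -0.1528  0.138 ] (np.float64(228.42), np.float64(0.1298))
207 [189, 189, 185, 189, 183, 188, 186, 191, 187, 172, 136, 97, 73, 61, 54, 51, 51, 54, 57, 54, 64, 77, 110, 154, 179, 188, 188, 183, 184, 185, 186, 191, 188, 187, 186]
208 [188, 187, 187, 185, 184, 190, 193, 186, 172, 141, 89, 63, 54, 55, 52, 58, 60, 56, 53, 63, 50, 57, 69, 114, 163, 186, 190, 191, 187, 188, 192, 194, 190, 188, 193]
209 [189, 188, 189, 185, 188, 193, 190, 186, 152, 96, 63, 52, 53, 56, 58, 53, 58, 62, 56, 62, 49, 52, 60, 86, 141, 179, 185, 187, 187, 188, 184, 
[... 635 characters left out ...]
187, 187, 189, 186, 186, 188, 184, 188, 185]
214 [187, 182, 183, 185, 182, 188, 187, 182, 143, 81, 49, 47, 58, 55, 53, 58, 63, 54, 54, 54, 54, 52, 52, 58, 97, 161, 188, 190, 184, 182, 184, 183, 183, 189, 181]
215 [185, 186, 184, 187, 184, 190, 189, 187, 143, 85, 53, 45, 49, 54, 53, 54, 49, 53, 52, 50, 46, 51, 43, 46, 98, 161, 180, 188, 182, 191, 187, 187, 187, 185, 183]
216 [186, 184, 184, 186, 186, 186, 190, 185, 155, 97, 50, 49, 50, 51, 52, 55, 56, 51, 53, 58, 51, 55, 47, 54, 97, 159, 186, 187, 190, 186, 188, 188, 187, 183, 181]
217 [186, 184, 187, 188, 188, 184, 186, 179, 151, 95, 56, 49, 49, 50, 52, 43, 45, 50, 49, 48, 49, 47, 52, 47, 93, 157, 184, 186, 188, 189, 190, 187, 186, 188, 184]
```

View pics/a3.png

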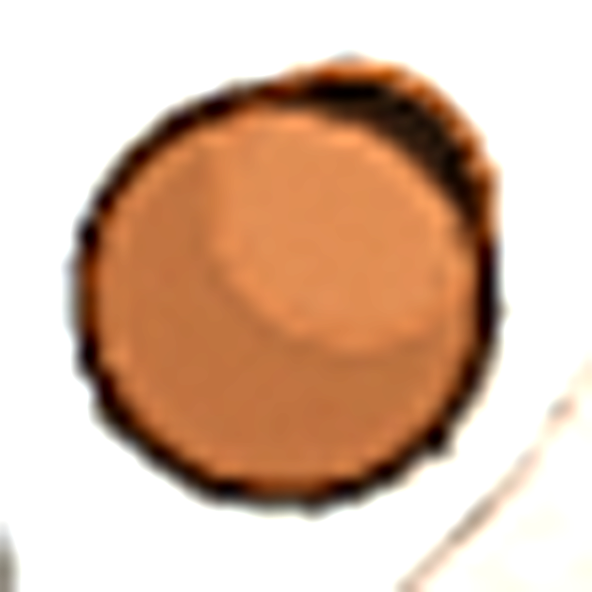

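View pics/w7.png

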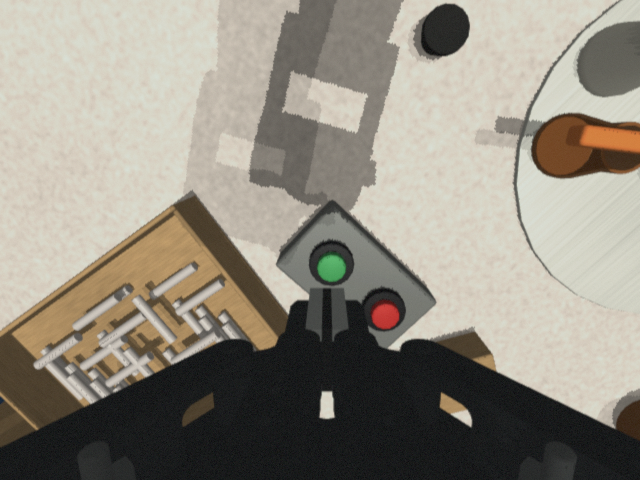

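Refined: in the top view the rim centre (399.7,250.5) gives 229.9° against a cap/arm angle of 228.5°. In the scene view the rim centre is u=286.2, so the cap should be at 285.3 but is at 286.9. Both say about 1.4° short (3 mm at the nozzle). I'll nudge it on.

Emit:
{"name": "move_arm", "arguments": {"linear": [[0,0.02,0],[0.003,0.04,0],[0.003,0.04,0],[0.003,0.04,0],[0.003,0.04,0],[0.003,0.04,0],[0.002,0.03,0],[0,0,0]], "twist": [[0,0,0],[0,0,0],[0,0,0],[0,0,0],[0,0,0],[0,0,0],[0,0,0],[0,0,0]]}}

```text
time: 12.67
eef_pos: [0.461, -0.113, 0.2434]
tcp_rot: [0.291, 0.957, -0.001, 0.002]
contact_force: [-0.5, -0.3, -0.4]
opening: 0.002
```

```bash
python3 q.py
```

```text
t 12.6667 p [ 0.461  -0.113   0.2434] r 0.1613 ang 200.81 xdir 146.2 z [ 0.003 -0.002 -1.   ] F [-0.51 -0.27 -0.4 ]
[-4.540e-01 -1.920e-01  2.025e+00 -1.000e-03  1.305e+00 -1.434e+00]
```

Emit:
{"name": "move_arm", "arguments": {"linear": [[0.006,-0.018,0],[0.001,-0.002,-0.02],[0,0,-0.035],[0,0,-0.035],[0,0,-0.03],[0,0,-0.02],[0,0,-0.006],[0,0,0]], "twist": [[0,0,0],[0,0,0],[0,0,0],[0,0,0],[0,0,0],[0,0,0],[0,0,0],[0,0,0]]}}

```text
time: 13.33
eef_pos: [0.4679, -0.123, 0.0982]
tcp_rot: [0.28, 0.96, -0.003, 0.01]
contact_force: [-0.5, -0.4, 0.7]
opening: 0.003
```

```bash
python3 tip.py
```

```text
t 13.3333 p [ 0.4679 -0.123   0.0982] r 0.1588 ang 205.05 xdir 147.4 z [ 0.017 -0.01  -1.   ] F [-0.51 -0.39  0.74]
[-4.660e-01 -1.400e-02  2.145e+00 -2.000e-03  9.910e-01 -1.468e+00]
tip zmin pct [0.1183 0.1218 0.1233] 87
```

Emit:
{"name": "move_arm", "arguments": {"linear": [[0.006,-0.012,-0.001],[0.006,-0.012,0],[0.006,-0.01,0],[0.003,-0.004,0],[0,0,0]], "twist": [[0,0.4,0],[0,0,0],[0,0,0],[0,0,0],[0,0,0]]}}

```text
time: 13.8
eef_pos: [0.494, -0.1643, 0.1052]
tcp_rot: [0.279, 0.96, -0.004, 0.012]
contact_force: [-1.8, 1.5, -1.4]
opening: -0.001
```

```bash
python3 q.py
```

```text
t 13.8 p [ 0.494  -0.1643  0.1052] r 0.1602 ang 222.68 xdir 147.6 z [ 0.02  -0.015 -1.   ] F [-1.81  1.45 -1.37]
[-0.514  0.057  2.058 -0.004  1.002 -1.517]
```

```bash
cat > cap.py <<'E'
from h import *
piv=np.array([.6118,-.0557])
def A(p): d=p[:2]-piv;return (np.degrees(np.arctan2(d[1],d[0]))%360).round(2),np.hypot(*d).round(4)
s=cam("scene");c=cam("top")
g=cv2.cvtColor(s["img"],cv2.COLOR_BGR2GRAY)
for T in(45,55):
    m=(g<T).astype(np.uint8);m[:,:279]=0;m[:,292:]=0;m[:189]=0;m[202:]=0
    n,l,st,ce=cv2.connectedComponentsWithStats(m);k=1+np.argmax(st[1:,4]);p=ray(s,*ce[k],.136);print("scene cap",st[k],ce[k].round(2),A(p))
cv2.imwrite("pics/cap_%d.png"%(get_state()["time"]*100),cv2.resize(s["img"][170:240,260:340],None,fx=7,fy=7,interpolation=cv2.INTER_CUBIC))
E
python3 cap.py; python3 ang.py; ls -t pics|head -3
```

```text
scene cap [284 193   6   5  21] [286.62 195.14] (np.float64(227.79), np.float64(0.1296))
scene cap [284 193   6   6  30] [286.63 195.33] (np.float64(227.69), np.float64(0.1288))
top 196
  r 0.03 61 mid ang 227.51 mean 228.36 width mm 17.5
  r 0.05 60 mid ang 227.26 mean 228.54 width mm 17.8
  r 0.07 62 mid ang 228.89 mean 228.73 width mm 13.7
  r 0.09 12 mid ang 228.83 mean 229.36 width mm 13.5
scene 137
  r 0.03 29 mid ang 222.86 mean 224.31 width mm 12.2
  r 0.05 29 mid ang 225.69 mean 225.92 width mm 13.9
  r 0.07 31 mid ang 227.01 mean 226.8 width mm 12.5
  r 0.09 27 mid ang 227.16 mean 227.12 width mm 11.8
  r 0.11 14 mid ang 227.95 mean 228.13 width mm 11.5
  r 0.15 5 mid ang 229.53 mean 229.57 width mm 2.4
ang_scene_1400.png
ang_top_1395.png
cap_1390.png
```

Emit:
{"name": "move_arm", "arguments": {"linear": [[0.0011,-0.0013,-0.002],[0.001,-0.0012,-0.001],[0,0,0],[0,0,0]], "twist": [[0,0,0],[0,0,0],[0,0,0],[0,0,0]]}}

```text
time: 14.33
eef_pos: [0.4949, -0.1648, 0.1012]
tcp_rot: [0.278, 0.96, -0.005, 0.011]
contact_force: [-0.0, 0.4, -0.0]
opening: -0.0
```

```bash
python3 q.py;python3 cap.py; python3 ang.py; ls -t pics|head -3
```

```text
t 14.3333 p [ 0.4949 -0.1648  0.1012] r 0.1599 ang 223.01 xdir 147.7 z [ 0.019 -0.015 -1.   ] F [-0.04  0.39 -0.02]
[-0.514  0.065  2.058 -0.004  0.995 -1.519]
scene cap [284 193   6   5  22] [286.27 195.32] (np.float64(228.07), np.float64(0.1287))
scene cap [284 193   6   6  28] [286.46 195.29] (np.float64(227.88), np.float64(0.1289))
top 194
  r 0.03 61 mid ang 229.09 mean 229.02 width mm 15.3
  r 0.05 59 mid ang 228.96 mean 229.15 width mm 14.2
  r 0.07 63 mid ang 229.17 mean 229.13 width mm 14.5
  r 0.09 11 mid ang 229.71 mean 230.11 width mm 13.2
scene 129
  r 0.03 30 mid ang 224.85 mean 225.21 width mm 11.3
  r 0.05 30 mid ang 225.27 mean 226.07 width mm 13.1
  r 0.07 30 mid ang 227.01 mean 227.19 width mm 12.5
  r 0.09 25 mid ang 227.2 mean 227.59 width mm 12.0
  r 0.11 13 mid ang 228.23 mean 228.35 width mm 10.3
ang_scene_1453.png
ang_top_1448.png
cap_1443.png
```

Emit:
{"name": "move_arm", "arguments": {"linear": [[0.0014,-0.0017,0],[0.0014,-0.0016,0],[0,0,0],[0,0,0]], "twist": [[0,0,0],[0,0,0],[0,0,0],[0,0,0]]}}

```text
time: 14.87
eef_pos: [0.4972, -0.1673, 0.1011]
tcp_rot: [0.278, 0.96, -0.003, 0.01]
contact_force: [-1.2, 0.6, 1.1]
opening: -0.001
```

```bash
python3 q.py;python3 cap.py; python3 ang.py; ls -t pics|head -3
```

```text
t 14.8667 p [ 0.4972 -0.1673  0.1011] r 0.1599 ang 224.24 xdir 147.7 z [ 0.017 -0.012 -1.   ] F [-1.22  0.6   1.1 ]
[-0.517  0.074  2.049 -0.003  0.998 -1.522]
scene cap [283 193   6   5  21] [285.24 194.86] (np.float64(229.32), np.float64(0.13))
scene cap [283 192   6   6  30] [285.4 194.8] (np.float64(229.18), np.float64(0.1303))
top 195
  r 0.03 61 mid ang 229.98 mean 230.05 width mm 16.6
  r 0.05 59 mid ang 230.84 mean 230.5 width mm 14.6
  r 0.07 60 mid ang 230.24 mean 230.3 width mm 14.1
  r 0.09 15 mid ang 230.93 mean 231.22 width mm 14.3
scene 131
  r 0.03 31 mid ang 225.38 mean 225.99 width mm 12.1
  r 0.05 31 mid ang 227.55 mean 227.85 width mm 12.9
  r 0.07 28 mid ang 228.44 mean 228.36 width mm 11.6
  r 0.09 25 mid ang 228.87 mean 228.92 width mm 10.6
  r 0.11 15 mid ang 229.08 mean 229.14 width mm 11.5
ang_scene_1506.png
ang_top_1501.png
cap_1496.png
```

Scene cap now at (285.3,194.8), the wanted column. I'll back off and check, measuring the green button at the same time.

Emit:
{"name": "move_arm", "arguments": {"linear": [[-0.006,0.007,0],[-0.012,0.014,0],[-0.01,0.01,0],[0,0,0.03],[0,0,0.04],[0,0,0.04],[0,-0.0,0.02],[-0.01,-0.03,0.01],[0.0,-0.04,0],[0.0,-0.04,0],[0.0,-0.04,0],[0.0,-0.04,0],[0.0,-0.04,0],[0.0,-0.02,0],[0,0,0]], "twist": [[0,0,0],[0,0,0],[0,0,0],[0,0,0],[0,0,0],[0,0,0],[0,0,0],[0,0,0],[0,0,0],[0,0,0],[0,0,0],[0,0,0],[0,0,0],[0,0,0],[0,0,0]]}}

```text
time: 16.32
eef_pos: [0.4505, -0.3904, 0.2493]
tcp_rot: [0.274, 0.961, -0.009, 0.016]
contact_force: [0.1, 0.5, -0.5]
opening: 0.002
```

```bash
python3 q.py;python3 cap.py; python3 ang.py; python3 - <<'E'
from h import *
piv=np.array([.6118,-.0557])
def A(p): d=p[:2]-piv;return (np.degrees(np.arctan2(d[1],d[0]))%360).round(2),np.hypot(*d).round(4)
c=cam("top");s=cam("scene")
m=ray(c,399.66,250.47,.093);print("mouth top",m,A(m)); m=ray(s,286.2,209.75,.093);print("mouth scene",m,A(m))
g=cv2.cvtColor(c["img"],cv2.COLOR_BGR2GRAY)
for T in(25,35):
    mm=(g<T).astype(np.uint8);mm[:,:396]=0;mm[:,410:]=0;mm[:240]=0;mm[255:]=0
    n,l,st,ce=cv2.connectedComponentsWithStats(mm);k=1+np.argmax(st[1:,4]);p=ray(c,*ce[k],.138);print("top cap",st[k],ce[k].round(2),A(p))
for nm,k in(("top",c),("scene",s)):
  for col,lo,hi in(("g",(45,90,50),(85,255,255)),("r",(170,120,80),(180,255,255)),("r2",(0,140,80),(5,255,255))):
    for b in blobs(k,lo,hi,(480,220,540,300) if nm=="top" else (220,155,275,195))[0]: print(nm,col,b,[ray(k,*b[1],z).round(4).tolist() for z in(.055,.060,.065)])
R,t=s["R"],s["t"];d=s["depth"]
for (u,v) in[(258,168),(259,168),(258,167)]:
    z=d[v,u];print((R.T@(np.array([(u-s["cx"])/s["fx"]*z,(v-s["cy"])/s["fy"]*z,z])-t)).round(4))
cv2.imwrite("pics/fin.png",cv2.resize(s["img"][150:270,220:380],None,fx=5,fy=5,interpolation=cv2.INTER_CUBIC))
E
ls -t pics|head -4
```

```text
t 16.3167 p [ 0.4505 -0.3904  0.2493] r 0.3715 ang 244.27 xdir 148.2 z [ 0.025 -0.026 -0.999] F [ 0.12  0.45 -0.53]
[-0.885  0.069  1.766  0.003  1.27  -1.901]
scene cap [283 193   6   5  21] [285.05 195.05] (np.float64(229.44), np.float64(0.1292))
scene cap [283 193   6   5  28] [285.32 195.11] (np.float64(229.13), np.float64(0.1291))
top 844
  r 0.03 61 mid ang 229.98 mean 230.05 width mm 16.6
  r 0.05 59 mid ang 230.84 mean 230.5 width mm 14.6
  r 0.07 60 mid ang 230.24 mean 230.3 width mm 14.1
  r 0.09 70 mid ang 224.18 mean 228.89 width mm 36.4
  r 0.11 198 mid ang 221.44 mean 220.63 width mm 52.8
  r 0.13 230 mid ang 221.02 mean 220.43 width mm 60.1
  r 0.15 107 mid ang 222.85 mean 226.07 width mm 57.1
  r 0.17 59 mid ang 230.77 mean 230.75 width mm 14.0
scene 177
  r 0.03 30 mid ang 225.38 mean 225.76 width mm 12.1
  r 0.05 30 mid ang 227.23 mean 227.66 width mm 12.2
  r 0.07 28 mid ang 228.44 mean 228.36 width mm 11.6
  r 0.09 25 mid ang 228.87 mean 228.92 width mm 10.6
  r 0.11 15 mid ang 229.08 mean 229.14 width mm 11.5
  r 0.15 25 mid ang 229.87 mean 229.79 width mm 11.9
 
[... 340 characters left out ...]
2  66] [402.92 247.23] (np.float64(229.93), np.float64(0.1301))
top g ([507, 265, 12, 12, 113], [512.4, 270.3]) [[0.4928, -0.4069, 0.055], [0.4921, -0.4053, 0.06], [0.4914, -0.4036, 0.065]]
top r2 ([498, 234, 13, 12, 113], [503.8, 239.1]) [[0.5629, -0.3915, 0.055], [0.5619, -0.39, 0.06], [0.5609, -0.3884, 0.065]]
scene g ([254, 164, 9, 8, 52], [257.7, 167.2]) [[0.4895, -0.4079, 0.055], [0.4923, -0.4008, 0.06], [0.495, -0.3937, 0.065]]
scene r2 ([233, 174, 10, 8, 63], [237.3, 177.3]) [[0.5597, -0.3906, 0.055], [0.5619, -0.3836, 0.06], [0.5642, -0.3766, 0.065]]
[ 0.4926 -0.3984  0.0588]
[ 0.4896 -0.3982  0.0579]
[ 0.4922 -0.3984  0.062 ]
fin.png
ang_scene_1651.png
ang_top_1646.png
cap_1641.png
```

View pics/fin.png

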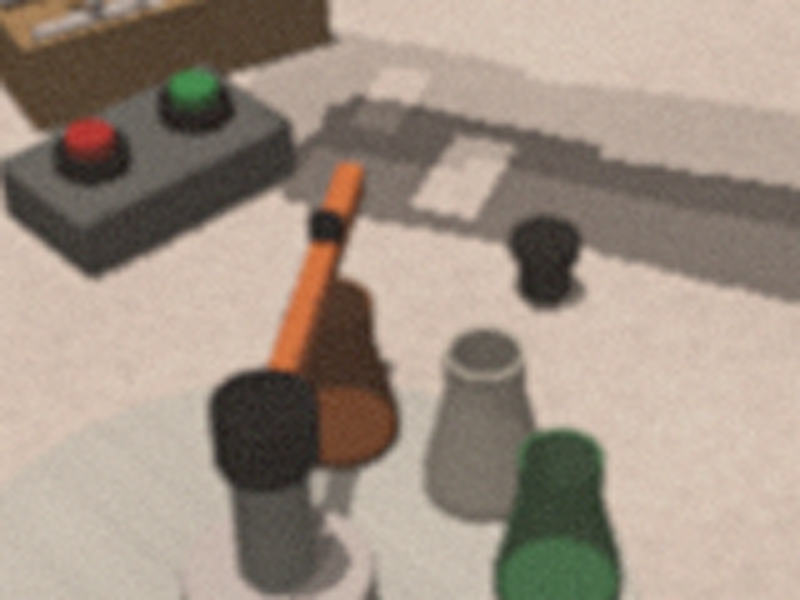

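Both views agree within about 0.3°: top has cap 230.2 against mouth 230.0, scene has 229.2 against 229.0. Green button top is near (0.492,-0.404), z≈0.06. I'll move above it.

Emit:
{"name": "move_arm", "arguments": {"linear": [[0.015,-0.005,0],[0.02,-0.007,0],[0.006,-0.002,-0.02],[0,0,-0.04],[0,0,-0.04],[0,0,-0.04],[0,0,-0.02],[0,0,0],[0,0,0]], "twist": [[1,1,0],[0.5,0.4,0],[0,0,0],[0,0,0],[0,0,0],[0,0,0],[0,0,0],[0,0,0],[0,0,0]]}}

```text
time: 17.37
eef_pos: [0.4995, -0.3873, 0.0917]
tcp_rot: [0.264, 0.965, -0.002, 0.005]
contact_force: [-0.1, -0.2, -0.0]
opening: 0.002
```

```bash
python3 q.py; python3 - <<'E'
from h import *
s=cam("scene");cv2.imwrite("pics/b1.png",cv2.resize(s["img"][130:220,200:320],None,fx=6,fy=6,interpolation=cv2.INTER_CUBIC))
w=cam("wrist");cv2.imwrite("pics/b2.png",w["img"])
E
```

```text
t 17.3667 p [ 0.4995 -0.3873  0.0917] r 0.3501 ang 251.29 xdir 149.4 z [ 0.009 -0.006 -1.   ] F [-0.11 -0.22 -0.  ]
[-0.821  0.314  1.785  0.003  1.032 -1.859]
```

View pics/b1.png

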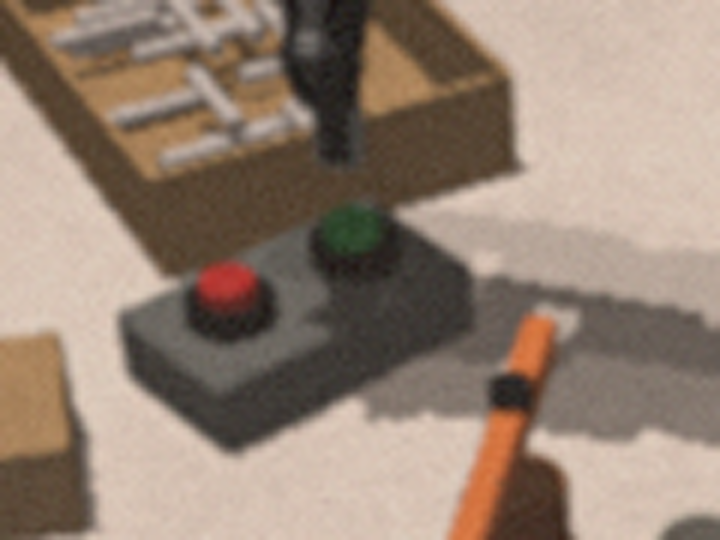

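View pics/b2.png

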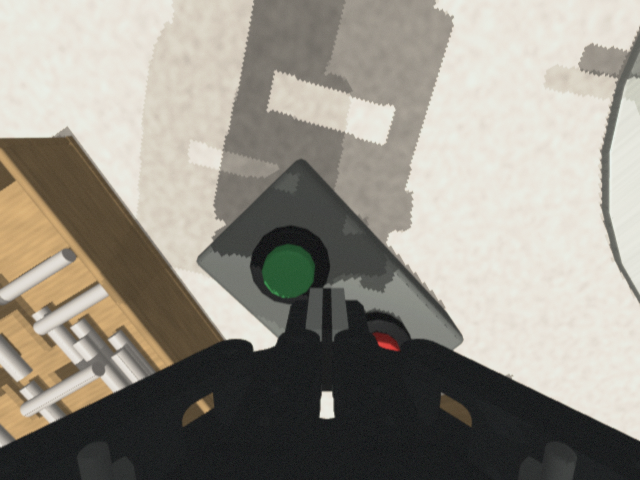

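Fingertips at scene (338,160) zoomed are above and slightly off the green button at (352,230). I'll shift over its centre and come down close.

Emit:
{"name": "move_arm", "arguments": {"linear": [[-0.0055,-0.012,0],[-0.002,-0.005,0],[0,0,-0.015],[0,0,-0.012],[0,0,0]], "twist": [[0.3,0.4,0],[0,0,0],[0,0,0],[0,0,0],[0,0,0]]}}

```text
time: 17.88
eef_pos: [0.496, -0.4123, 0.0751]
tcp_rot: [0.264, 0.964, -0.006, 0.01]
contact_force: [-1.8, 0.7, -0.4]
opening: -0.002
```

```bash
python3 q.py; python3 - <<'E'
from h import *
s=cam("scene");cv2.imwrite("pics/b3.png",cv2.resize(s["img"][130:220,200:320],None,fx=6,fy=6,interpolation=cv2.INTER_CUBIC))
w=cam("wrist");cv2.imwrite("pics/b4.png",w["img"])
E
```

```text
t 17.8833 p [ 0.496  -0.4123  0.0751] r 0.375 ang 252.01 xdir 149.4 z [ 0.016 -0.017 -1.   ] F [-1.77  0.7  -0.44]
[-8.510e-01  3.550e-01  1.767e+00  1.000e-03  9.970e-01 -1.888e+00]
```

View pics/b3.png

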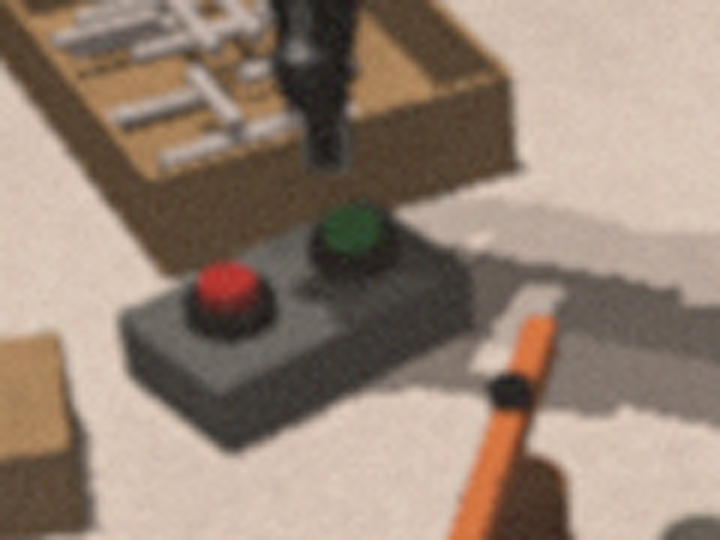

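View pics/b4.png

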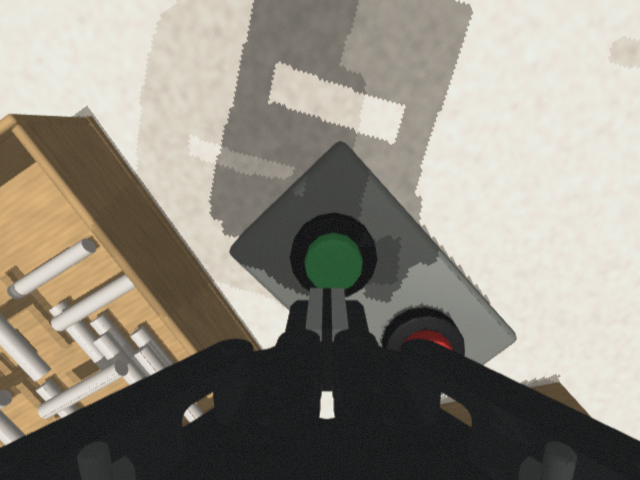

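```bash
python3 - <<'E'
from h import *
w=cam("wrist");p=get_state()["eef_pos"];print(p, "cam",(-w["R"].T@w["t"]).round(3),"axis",w["R"][2].round(3))
for z in(.094,.06):print(z,proj(w,[p[0],p[1],z]))
b=blobs(w,(45,60,30),(85,255,255),(280,210,400,300))[0];print(b)
# visible green circle: rows 233..; fit centre by width
x0,y0,ww,hh,_=b[0][0];u=x0+ww/2;v=y0+ww/2;print(u,v,[ray(w,u,v,z).round(4).tolist() for z in(.058,.062)])
E
```

```text
[ 0.49674481 -0.41254372  0.07682715] cam [ 0.436 -0.377  0.23 ] axis [ 0.244 -0.151 -0.958]
0.094 (np.float64(328.9971944912473), np.float64(315.6116735929581))
0.06 (np.float64(328.96237133111777), np.float64(282.3609940718992))
[([303, 231, 60, 58, 2738], [332.8, 260.6])]
333.0 261.0 [[0.489, -0.4057, 0.058], [0.4877, -0.4051, 0.062]]
```

Emit:
{"name": "move_arm", "arguments": {"linear": [[-0.0035,0.004,0],[-0.0028,0.0032,0],[0,0,-0.006],[0,0,-0.006],[0,0,-0.004],[0,0,0],[0,0,0]], "twist": [[0.5,0.5,0],[0.3,0.3,0],[0,0,0],[0,0,0],[0,0,0],[0,0,0],[0,0,0]]}}

```text
time: 18.62
eef_pos: [0.4902, -0.4039, 0.0597]
tcp_rot: [0.263, 0.965, -0.001, 0.001]
contact_force: [-0.1, 0.1, -0.5]
opening: 0.001
```

```bash
python3 q.py; cat > bt.py <<'E'
from h import *
s=cam("scene");cv2.imwrite("pics/bt_%d.png"%(get_state()["time"]*100),cv2.resize(s["img"][130:220,200:320],None,fx=6,fy=6,interpolation=cv2.INTER_CUBIC))
w=cam("wrist");p=get_state()["eef_pos"]
b=blobs(w,(45,60,30),(85,255,255),(260,180,420,310))[0];b.sort(key=lambda q:-q[0][4]);x0,y0,ww,hh,_=b[0][0];print(b[0]);u=x0+ww/2;v=y0+ww/2;q=ray(w,u,v,.06);print("button",q.round(4),"delta to go",(q-p)[:2].round(4))
E
python3 bt.py; ls -t pics|head -1
```

```text
t 18.6167 p [ 0.4902 -0.4039  0.0597] r 0.3688 ang 250.75 xdir 149.5 z [ 0.002 -0.003 -1.   ] F [-0.13  0.08 -0.47]
[-8.480e-01  3.660e-01  1.785e+00 -1.000e-03  9.870e-01 -1.886e+00]
([292, 262, 64, 41, 1545], [322.6, 281.0])
button [ 0.488  -0.4049  0.06  ] delta to go [-0.0022 -0.001 ]
bt_1866.png
```

Emit:
{"name": "move_arm", "arguments": {"linear": [[-0.0005,0,-0.006],[0,0,-0.006],[0,0,-0.002],[0,0,0],[0,0,0]], "twist": [[0,0,0],[0,0,0],[0,0,0],[0,0,0],[0,0,0]]}}

```text
time: 19.13
eef_pos: [0.4906, -0.405, 0.0461]
tcp_rot: [0.263, 0.965, -0.002, 0.003]
contact_force: [-0.7, 0.6, 2.6]
opening: -0.003
```

```bash
python3 q.py; python3 bt.py; ls -t pics|head -1
```

```text
t 19.1333 p [ 0.4906 -0.405   0.0461] r 0.3697 ang 250.87 xdir 149.5 z [ 0.004 -0.005 -1.   ] F [-0.72  0.62  2.59]
[-8.490e-01  3.850e-01  1.788e+00 -1.000e-03  9.620e-01 -1.887e+00]
([291, 270, 68, 35, 1149], [324.2, 285.1])
button [ 0.4876 -0.405   0.06  ] delta to go [-0.003 -0.   ]
bt_1918.png
```

Contact is beginning (Fz about 2.6 N). I'll keep pressing gently.

Emit:
{"name": "move_arm", "arguments": {"linear": [[0,0,-0.004],[0,0,-0.003],[0,0,0]], "twist": [[0,0,0],[0,0,0],[0,0,0]]}}

```text
time: 19.48
eef_pos: [0.491, -0.4053, 0.0426]
tcp_rot: [0.263, 0.965, -0.002, 0.002]
contact_force: [-1.6, 1.9, 5.0]
opening: -0.001
```

```bash
python3 q.py; python3 bt.py; ls -t pics|head -1
```

```text
t 19.4833 p [ 0.491  -0.4053  0.0426] r 0.3699 ang 250.94 xdir 149.5 z [ 0.003 -0.005 -1.   ] F [-1.56  1.9   4.97]
[-8.490e-01  3.910e-01  1.788e+00 -1.000e-03  9.570e-01 -1.887e+00]
([291, 272, 69, 32, 1060], [324.7, 286.0])
button [ 0.4876 -0.4049  0.06  ] delta to go [-0.0034  0.0004]
bt_1953.png
```

Emit:
{"name": "move_arm", "arguments": {"linear": [[0,0,-0.004],[0,0,-0.004],[0,0,-0.003],[0,0,0]], "twist": [[0,0,0],[0,0,0],[0,0,0],[0,0,0]]}}

```text
time: 19.92
eef_pos: [0.4911, -0.4055, 0.0432]
tcp_rot: [0.262, 0.965, -0.001, -0.001]
contact_force: [-1.5, 1.5, 3.2]
opening: 0.002
```

```bash
python3 q.py; python3 bt.py; ls -t pics|head -1
```

```text
t 19.9167 p [ 0.4911 -0.4055  0.0432] r 0.37 ang 250.97 xdir 149.6 z [-0.002 -0.002 -1.   ] F [-1.46  1.48  3.23]
[-0.848  0.394  1.783 -0.003  0.965 -1.887]
([292, 270, 68, 34, 1197], [325.2, 284.9])
button [ 0.4876 -0.4049  0.06  ] delta to go [-0.0039  0.0009]
bt_1996.png
```

Emit:
{"name": "move_arm", "arguments": {"linear": [[0,0,-0.006],[0,0,-0.008]], "twist": [[0,0,0],[0,0,0]]}}

```text
time: 20.18
eef_pos: [0.492, -0.4064, 0.041]
tcp_rot: [0.262, 0.965, -0.0, -0.003]
contact_force: [-19.0, 18.3, 54.0]
opening: 0.0
```

```bash
python3 q.py; python3 bt.py; ls -t pics|head -1
```

```text
t 20.1833 p [ 0.492  -0.4064  0.041 ] r 0.3706 ang 251.14 xdir 149.7 z [-0.006  0.001 -1.   ] F [-19.01  18.25  54.05]
[-0.848  0.402  1.776 -0.004  0.969 -1.887]
([292, 269, 69, 34, 1214], [326.1, 284.8])
button [ 0.4873 -0.4047  0.06  ] delta to go [-0.0046  0.0016]
bt_2023.png
```

The button is firmly against its stop: 54 N, harder than I meant. I'll release it straight up now.

Emit:
{"name": "move_arm", "arguments": {"linear": [[0,0,0.006],[0,0,0.01],[0,0,0.03],[0,0,0.04],[0,0,0.04],[0,0,0.03],[-0.02,-0.01,0],[-0.02,-0.01,0],[-0.02,-0.01,0],[0,0,0],[0,0,0]], "twist": [[0,0,0],[0,0,0],[0,0,0],[0,0,0],[0,0,0],[0,0,0],[0,0,0],[0,0,0],[0,0,0],[0,0,0],[0,0,0]]}}

```text
time: 21.2
eef_pos: [0.4301, -0.4367, 0.2004]
tcp_rot: [0.261, 0.965, -0.002, -0.001]
contact_force: [0.8, -0.5, -0.7]
opening: 0.001
```

```bash
python3 q.py; python3 cap.py; python3 - <<'E'
from h import *
s=cam("scene");c=cam("top")
cv2.imwrite("pics/end_s.png",s["img"]);cv2.imwrite("pics/end_t.png",c["img"])
for k,b in((c,(480,220,540,300)),(s,(220,155,275,195))):
  for lo,hi in(((45,90,50),(85,255,255)),((0,140,80),(5,255,255))): print(blobs(k,lo,hi,b)[0])
E
```

```text
t 21.2 p [ 0.4301 -0.4367  0.2004] r 0.4221 ang 244.5 xdir 149.8 z [-0.003 -0.003 -1.   ] F [ 0.81 -0.46 -0.67]
[-0.957  0.165  1.751 -0.004  1.224 -1.999]
scene cap [283 193   5   5  19] [284.74 195.11] (np.float64(229.73), np.float64(0.1288))
scene cap [283 193   6   5  27] [285.26 195.19] (np.float64(229.16), np.float64(0.1288))
[([507, 265, 12, 12, 119], [512.6, 270.5])]
[([498, 234, 13, 12, 113], [503.8, 239.1])]
[([254, 164, 10, 8, 54], [257.9, 167.4])]
[([233, 174, 10, 8, 61], [237.3, 177.3])]
```

View pics/end_s.png

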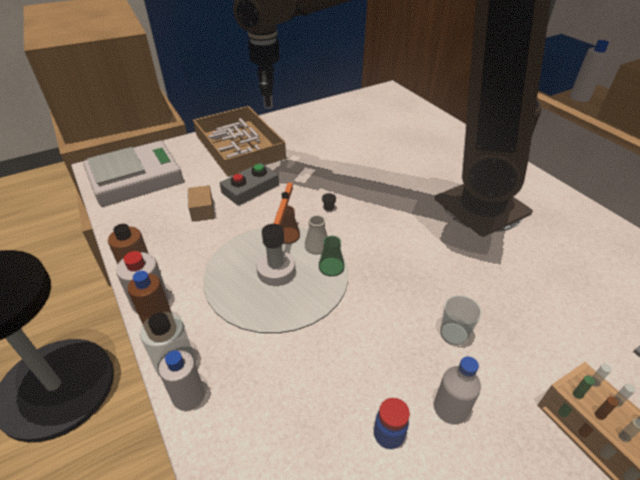

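View pics/bt_2023.png

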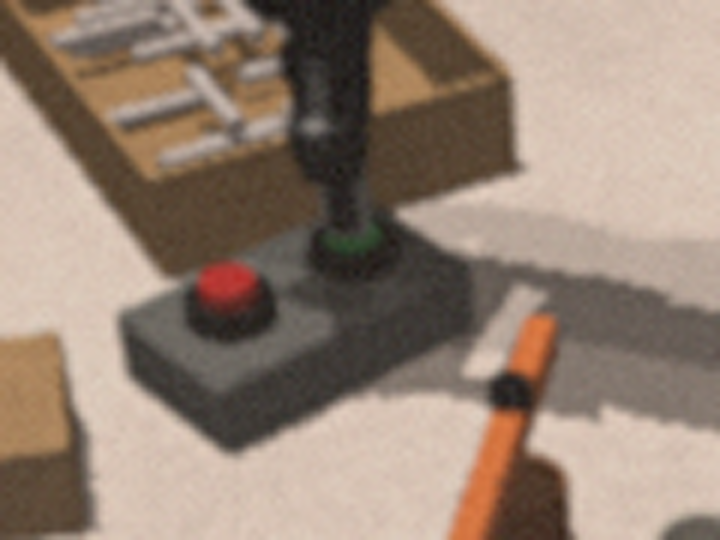

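View pics/end_t.png

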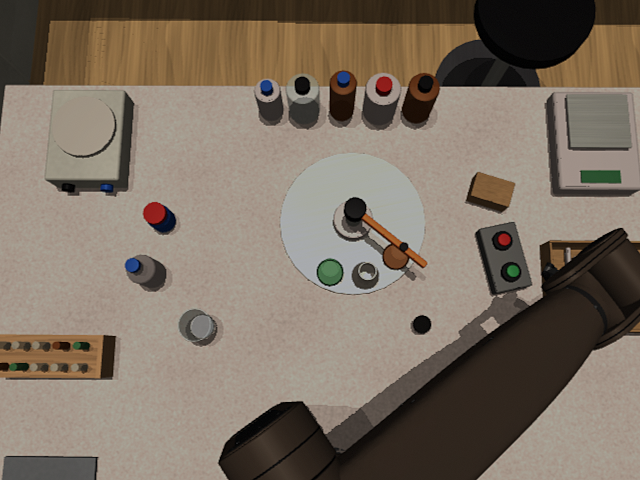

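The press picture shows the fingertips on the green button alone, pushed down. It is now back up at scene (257.9,167.4). The arm is unmoved with its cap over the amber mouth, and all bystanders are where they stood. Handing in.

```bash
python3 -c "
from plant import *
print(sign_off())"
```

```text
the job is handed in; nothing more can be done
None
```

I pushed the orange arm round with the shut fingertips until its nozzle stood over the amber flask's mouth. I then pressed the green button to its stop, let it go, and handed in at about 21 s.

**Last checks:**
- **Nozzle over the mouth:** the cap on the arm and the flask mouth agree to about 0.2° in both views, under 1 mm at the nozzle. After the button press, the scene view showed the cap unmoved.
- **Buttons:** the green button went down against its stop and came back up to where it began. The red button was never touched.
- **Everything else:** the flasks and other items look unmoved in the last pictures, and the robot is clear of everything.

**What went wrong or disagreed:**
- **First push missed:** the shut fingertips stand about 18–20 mm higher than the TCP reading and `tips_ahead` imply. The first push therefore passed over the arm without touching it, and I went lower after checking with depth.
- **Second nudge:** the first stop was about 1.4° short, so I went back and pushed it on.
- **Press too hard:** the final press reached 54 N vertically (about 60 N in all) at the fingertips. That is more than I meant, but under the 120 N wrist limit; I took the 40 N limit to cover only the arm and the gripper's body.
- **Camera offset:** the two cameras' absolute angles differ by about 1°, so I compared cap and mouth within each view.

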